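# Unscrew the sample canister and park its cap

### The arm

A 6-joint arm with a two-finger parallel gripper is mounted at the origin on the work surface. World frame = base frame: x ahead of the robot, y to its left, z up, the work surface at z = 0. Lengths are in mm, angles in rad, forces in N, time in s.
With the tool pointing down it reaches from about 275 to 1000 mm from the base axis. Payload 8.4 kg.
Tool frame: the origin (TCP) lies at the very end of the fingers, on their centre line; the grasp point (between the pads) lies 19 mm behind it (r.pinch_z is the distance from the TCP to the grasp point, in mm); z points along the fingers, y is the direction in which the jaws open and shut (so a half turn about z gives the same grasp; the last joint's range is limited). The gripper opens to 85 mm and grips with 20 to 120 N. Pads are 22 mm wide; open, the fingers measure 114 mm over their backs; the gripper's body (76 mm by 85 mm) begins 54 mm behind the grasp point. The pads swing forward as they close: fully open they stand 13 mm farther back than shut.
Start: joints at [1.11, 0.353, 1.633, -0, 1.155, -0.002], TCP at [276.794, 560.368, 206.681] pointing down, gripper open.
Joint ranges: [-2.63, 2.63], [-0.92, 2.1], [0.06, 2.66], [-1.3, 4.44], [0, 2.69], [-3.02, 3.02]. Speed limits (rad/s): [2.22, 2.22, 2.79, 3.14, 3.14, 3.14].

### API

Orientations are given as [roll, pitch, yaw] about the fixed x, y, z axes, in that order (R = Rz(yaw) Ry(pitch) Rx(roll)).
In Python, from rig import r, optics gives the robot as it stands.
- The arm moves only by the shell command python3 -m creep 'ROWS' [FORCE]. ROWS is JSON, a list of rows, each an object with "dp": the shift along the tool's x, y, z in mm, a list of three; "angular": the turn, a rotation vector about the tool's x, y, z in rad, a list of three; "fingers": the finger opening in mm, from 0 to 85.4. In form: [{"dp": [dx, dy, dz], "angular": [wx, wy, wz], "fingers": fingers}, ...]. A call has 1 to 5 rows; each row is the pose to reach, as a shift and turn from the pose commanded when the call began, along the tool's axes at that moment; what a row does not reach only later rows make up. A row lasts 1/12 s, in which the tool goes at most 41.7 mm and 7.16 degrees, less where a joint would pass 70% of its speed; a pose out of reach is approached as far as the arm can. A call with a gripper value outside its range is refused whole. The fingers move at their own pace and stop on an object; FORCE is the grip in N (left out, the last holds). Time passes only in rows, so rows that repeat a pose let the fingers close. It gives the time, the measured TCP pose, the force and the opening at its end, in the units of the state.
- r.sense(): the state, without advancing time (a new reading comes with each control period).
- optics.grab_frame(name): name is "scene" or "top" or "wrist"; returns the picture (480x640x3 uint8, blue, green, red); there is no depth.
- optics.camera_params(name): a dict with "fx", "fy", "cx", "cy" (pixels), "eye" and "rotation" of the camera in the world; the wrist camera has in their place "T_tool_cam" (4x4, takes a point from camera to tool coordinates, whose origin is the TCP and whose axes are the flange's). Camera axes: x right, y up, looking along -z (the intrinsics and any distortion apply to the point x, -y, -z); pixel columns grow to the right and rows downward; lengths in mm; the calibration is good to about 2 mm. A picture is of the moment at which its call begins: read the wrist's pose just before it. camera_params takes no time and is no camera call.
- r.sign_off(): hands the job in, once; it reports no verdict.
The state is a dict: "clock": time; "qpos": joint angles; "qvel": joint speeds; "joint_efforts": joint torques, N m; "eef_pos": TCP position; "tcp_rot": TCP orientation; "contact_force": force on the tool from outside, world axes, zero at the start; "wrist_torque": the same for the moment, N m; "opening": opening from 0.0 (shut) to 1.0 (fully open).
Only numpy, scipy, OpenCV 4.12 (cv2) and the standard library are available. Lean on these libraries where they do the work, as an engineer would, in place of code of your own. Each camera call takes 0.05 s, during which the arm holds its last target.

### The job

Unscrew the white cap of the steel sample canister (ordinary thread, counter-clockwise, about two and a half turns) until its thread lets go and lift it off. Set it down upright, without dropping it, in the tray compartment that has the black rubber mat, and let go. Leave the other things on the bench standing where they are.

Things in the scene. Friction and masses are not known exactly. Their poses are not given: they have to be found in the camera images.
- canister: Steel canister bolted to the bench (fixed). Origin: centre of its underside; z up is the screw axis. Foot 124 mm wide, body 94 mm wide with its flat top at z 52 mm, then a neck 32 mm wide (29 mm over the thread) up to z 128 mm, all inside the cap. Right-hand thread, 9 mm pitch: the cap turns off counter-clockwise seen from above, free 2.4 to 2.5 turns from home, about 21 mm up; raise it 50 mm more to clear the neck.
- cap_bar (a point): Centre of the grip bar across the top of the white plastic screw cap (loose, 0.16 to 0.28 kg). Bar 140 mm long (x), 14 mm thick (y), 24 mm high (z). The point is 12 mm above the flat top of the cap's hub, 84 mm above the hub's lower rim, and 146 mm above the bench when screwed home, as at the start (bar at any yaw). The bar can be pinched, or its ends pushed round with shut fingers.
- cap_rim (a point): Centre of the lower rim of the cap's hub, 48 mm wide and 72 mm tall, on the cap's axis. Beyond the hub the bar reaches down as two 14 mm thick wings, from 44 to 96 mm above the rim: upright faces to push on. Push near their outer ends (2 to 15 N; closer in it binds). After 0.1 turn of play the cap rises 9 mm a turn and stays where it is left; from 2.5 to 2.8 turns it stands level and loose on the neck.
- tray: White plastic tray (fixed), 215 mm long (its x) by 110 mm wide (y), walls 25 mm high and 5 mm thick, floor 5 mm thick; one wall across the middle makes two square compartments 100 mm wide, centred 52.5 mm either side of the origin along x. Origin: centre of the underside.
- pad: Black rubber mat, 90 mm square, 4 mm thick, fixed to the floor of one of the two tray compartments, centred in it; its top is 9 mm above the bench. Origin: centre of its underside, 5 mm above the bench.
- dish: White ceramic dish, 80 mm wide, 36 mm tall, standing in the other compartment; origin at the centre of its underside. Leave alone.
- flask: Conical flask, 80 mm wide at the foot, 115 mm tall, standing on the bench, often between canister and tray; origin at the centre of its underside. Leave alone.
- jar: Small jar with lid, 60 mm wide, 85 mm tall, on the bench towards the robot; origin at the centre of its underside. Leave alone.
- beaker: Glass beaker, 70 mm wide, 90 mm tall, far side of the bench; origin at the centre of its underside. Leave alone.
- tipbox: Clear box of pipette tips, 120 by 85 by 54 mm, on the right of the bench; origin at the centre of its underside. Leave alone.
- bottle: White plastic bottle, 66 mm wide, 160 mm tall, on the left of the bench; origin at the centre of its underside. Leave alone.
- spatula: Steel spatula, 180 mm long, lying flat at the far side of the bench. Leave alone.
Things that resemble listed ones, but are neither listed nor needed, are in the scene too. What is shaped like the part that bears cap_bar but brown or yellow is not meant.

How it is judged:
By the outcome, as a careful person would: the job done as asked, in the order asked, and still so for the second after the job is handed in, with the robot touching nothing.
It also fails if it takes over 72 s, if anything falls off the work surface, if the arm or the gripper's body presses on something with over 40 N, if the wrist force passes 120 N, or if a joint passes its speed limit or range.

## Working session

There is one attempt and no reset: what is moved stays moved. The work goes in short steps, Python scripts to look and compute and a shell command to move; the robot and the scene stay as the last step left them, time stands still between calls to the robot, and variables do not carry over. Pictures are saved under pics/ and viewed, and the job is handed in when it is done.

```bash
ls; mkdir -p pics; python3 - <<'E'
from rig import r, optics
import cv2
print(r.sense())
for n in ("scene","top","wrist"):
    im=optics.grab_frame(n); cv2.imwrite(f"pics/{n}0.png",im)
    print(n,optics.camera_params(n))
E
```

```text
pics
{'clock': 0.0, 'qpos': array([ 1.10959624e+00,  3.53631135e-01,  1.63416297e+00, -1.23414045e-05,
        1.15516798e+00, -2.39263670e-03]), 'qvel': array([ 1.36633353e-03,  3.37767118e-04,  3.26316617e-04,  1.77695578e-03,
       -3.60107550e-05, -1.30639333e-03]), 'joint_efforts': array([-9.93528702e-04, -6.05264997e+01, -3.42057753e+01, -6.74699277e-05,
        9.64831183e-03, -1.18053893e-05]), 'eef_pos': array([276.56989061, 559.90228726, 205.95997788]), 'tcp_rot': array([-3.14022320e+00,  8.00727754e-06,  2.68279020e+00]), 'contact_force': array([-0.44465936, -0.76109524, -0.21637484]), 'wrist_torque': array([-0.02997172,  0.03346881, -0.02981153]), 'opening': 1.0027849973772232}
scene {'fx': 603.2374386708866, 'fy': 603.2374386708866, 'cx': 322.5464591796931, 'cy': 248.26007950027466, 'eye': array([ 1178.04713481, -1231.36891897,  1104.52563149]), 'rotation': array([ 0.94192374, -0.01598206,  0.48699152])}
top {'fx': 439.4915763669001, 'fy': 439.4915763669001, 'cx': 318.58339105956946, 'cy': 241.86452813905493, 'eye': array([ 424.02684963,   -9.18010771, 1346.81993993]), 'rotation': array([ 0.10740758,  0.00914767, -1.54412944])}
wrist {'fx': 343.34900440348406, 'fy': 343.34900440348406, 'cx': 323.2620379666255, 'cy': 239.51608746360435, 'T_tool_cam': array([[ 3.44129486e-04,  9.51140548e-01,  3.08758059e-01,
         7.86984083e+01],
       [ 9.99999900e-01, -4.15346656e-04,  1.64930413e-04,
        -7.35011406e-01],
       [ 2.85113631e-04,  3.08757972e-01, -9.51140596e-01,
        -1.68928215e+02],
       [ 0.00000000e+00,  0.00000000e+00,  0.00000000e+00,
         1.00000000e+00]])}
```

View pics/scene0.png

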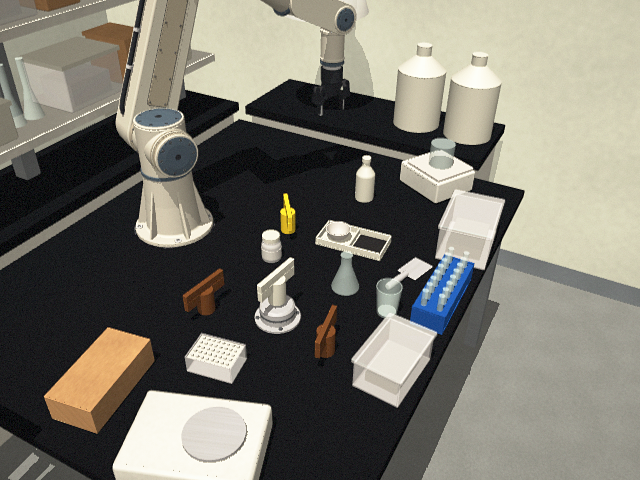

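View pics/top0.png

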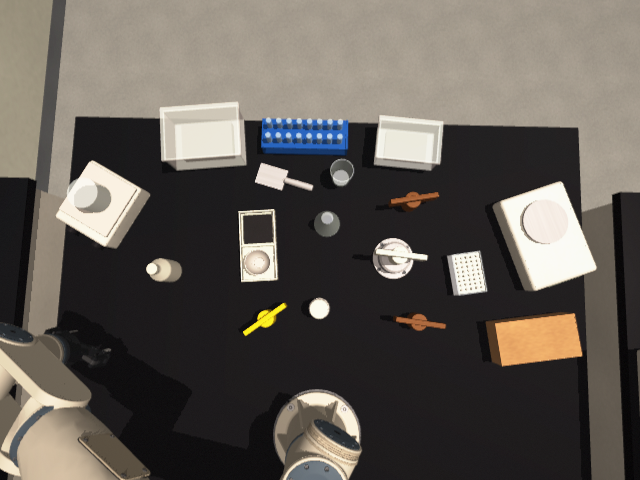

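View pics/wrist0.png

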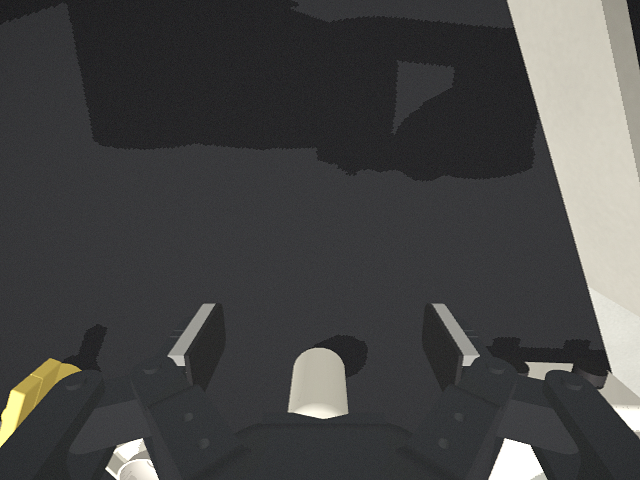

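The one meant is the white-barred cap at top (400,256) / scene (277,285), sitting on the steel canister. Lookalikes are brown at top (414,200) and (420,323), and yellow at top (266,319). I'll confirm with a crop.

```bash
cat > h.py <<'E'
import numpy as np, cv2
from scipy.spatial.transform import Rotation as R
from rig import r, optics
def cam(n):
    p=optics.camera_params(n)
    if n=="wrist":
        s=r.sense(); T=np.eye(4); T[:3,:3]=R.from_euler('xyz',s['tcp_rot']).as_matrix(); T[:3,3]=s['eef_pos']
        M=T@np.array(p['T_tool_cam']); return p,M[:3,3],M[:3,:3]
    return p,np.array(p['eye']),R.from_euler('xyz',p['rotation']).as_matrix()
def ray(c,u,v):
    p,e,M=c; d=M@np.array([(u-p['cx'])/p['fx'],-(v-p['cy'])/p['fy'],-1]); return e,d/np.linalg.norm(d)
def plane(c,u,v,z):
    e,d=ray(c,u,v); return e+d*(z-e[2])/d[2]
def proj(c,P):
    p,e,M=c; q=M.T@(np.array(P,float)-e); return p['cx']+p['fx']*q[0]/-q[2], p['cy']-p['fy']*q[1]/-q[2]
def tri(c1,a,c2,b):
    e1,d1=ray(c1,*a); e2,d2=ray(c2,*b)
    s=np.linalg.lstsq(np.stack([d1,-d2],1),e2-e1,rcond=None)[0]
    A=e1+s[0]*d1;B=e2+s[1]*d2; return (A+B)/2,np.linalg.norm(A-B)
E
python3 - <<'E'
from h import *
t=cv2.imread('pics/top0.png'); s=cv2.imread('pics/scene0.png')
a=cv2.resize(t[225:290,350:450],(400,260),interpolation=cv2.INTER_CUBIC)
b=cv2.resize(s[245:345,230:330],(400,400),interpolation=cv2.INTER_CUBIC)
c=cv2.resize(t[200:290,230:350],(400,300),interpolation=cv2.INTER_CUBIC)
o=np.zeros((560,800,3),np.uint8);o[:260,:400]=a;o[:400,400:]=b;o[260:,:400]=c
cv2.imwrite('pics/crop1.png',o)
C=cam('top')
for z in(0,158): print(z,plane(C,400,256,z),plane(C,394,258,z))
print(plane(C,258,229,9))
E
```

```text
0 [ 531.69892625 -243.74847476    0.        ] [ 525.07595815 -225.43467213    0.        ]
158 [ 519.06755096 -216.23046668  158.        ] [ 513.22154564 -200.06511814  158.        ]
[602.89665586 194.2255154    9.        ]
```

View pics/crop1.png

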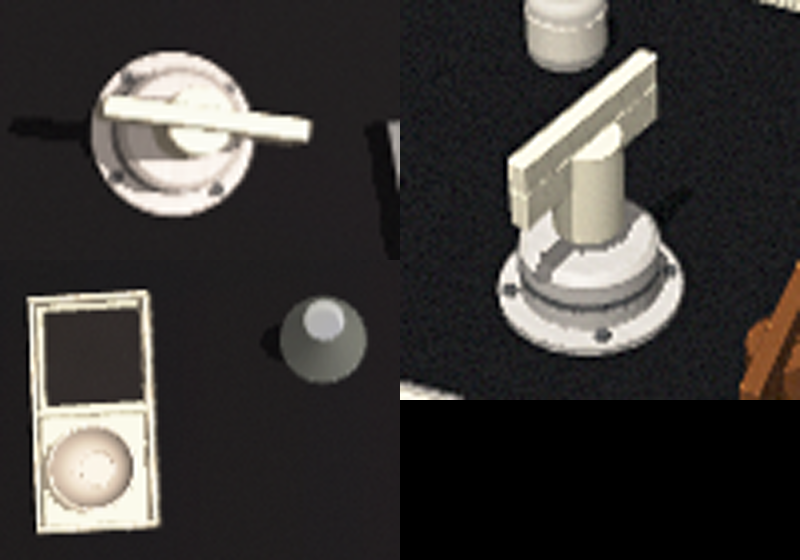

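The crop confirms it: a cream/white bar and hub on the grey steel body (top ~ (402,254)), and the empty black-mat compartment at top ~ (258,229), with the dish in the other one.

```bash
python3 - <<'E'
from h import *
t=cv2.imread('pics/top0.png'); C=cam('top')
g=t.astype(int)
w=((g[...,2]-g[...,0])>14)&(g[...,2]>215)
w=w.astype(np.uint8); sub=np.zeros_like(w); sub[230:285,360:435]=w[230:285,360:435]
n,l,st,ce=cv2.connectedComponentsWithStats(sub); i=1+np.argmax(st[1:,4]); print(st[i],ce[i])
ys,xs=np.where(l==i)
rc=cv2.minAreaRect(np.stack([xs,ys],1).astype(np.float32)); print(rc)
o=cv2.resize((l==i).astype(np.uint8)[225:290,350:450]*255,(400,260),interpolation=0); cv2.imwrite('pics/m.png',o)
A=plane(C,350+104/4,225+101/4,158);B=plane(C,350+311/4,225+127/4,158);A2=plane(C,350+104/4,225+108/4,158)
print(A,B,A2,(A+B)/2,np.linalg.norm(A-B),np.arctan2(*(A-B)[1::-1]))
# foot
k=cv2.inRange(t,(110,110,110),(255,255,255)); k[:, :360]=0
# pad, tray
b=(t.max(2)<60).astype(np.uint8); q=np.zeros_like(b); q[211:242,243:273]=b[211:242,243:273]
n,l,st,ce=cv2.connectedComponentsWithStats(q)
for j in range(1,n):
  if st[j,4]>100:
    yy,xx=np.where(l==j); rr=cv2.minAreaRect(np.stack([xx,yy],1).astype(np.float32)); print(rr,st[j]); 
    print([plane(C,*p,9).round() for p in cv2.boxPoints(rr)], plane(C,*rr[0],9))
# tray outer
tr=cv2.inRange(t,(130,130,130),(255,255,255)); q=np.zeros_like(tr); q[205:287,235:282]=tr[205:287,235:282]
yy,xx=np.where(q>0); rr=cv2.minAreaRect(np.stack([xx,yy],1).astype(np.float32)); print('tray',rr,[plane(C,*p,25).round() for p in cv2.boxPoints(rr)],plane(C,*rr[0],25))
E
```

```text
[376 238  41  17 205] [394.51707317 244.94146341]
((396.39703369140625, 245.33822631835938), (40.4190559387207, 14.418940544128418), 4.39870548248291)
[ 533.01210839 -151.16643962  158.        ] [ 518.98027997 -291.15102337  158.        ] [ 528.25051043 -151.22681385  158.        ] [ 525.99619418 -221.1587315   158.        ] 140.68608991674643 1.4708916563984809
((258.0, 228.0), (26.0, 28.0), 90.0) [244 215  29  27 741]
[array([645., 239.,   9.]), array([648., 153.,   9.]), array([567., 150.,   9.]), array([565., 236.,   9.])] [605.99816458 194.35418555   9.        ]
tray ((257.4598083496094, 245.11546325683594), (71.19921112060547, 36.780208587646484), 87.39744567871094) [array([656., 257.,  25.]), array([664., 145.,  25.]), array([448., 127.,  25.]), array([441., 237.,  25.])] [551.53825718 191.38922227  25.        ]
```

View pics/m.png

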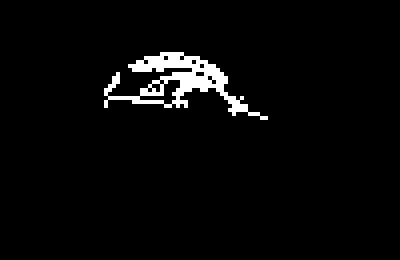

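Bar at about (524,-221), yaw 1.47 (equivalently -1.67, which leaves a long counter-clockwise stroke on joint 6). Pad centre is about (605,195). Next I'll fly above the cap.

```bash
cat > go.py <<'E'
import sys; from h import *
# usage: go.py x y z yaw -> tool-frame shift, turn about tool z, state
s=r.sense(); M=R.from_euler('xyz',s['tcp_rot'])
print('t',round(s['clock'],2),'p',s['eef_pos'].round(1),'rpy',s['tcp_rot'].round(3),'q',s['qpos'].round(2),'F',s['contact_force'].round(1),'T',s['wrist_torque'].round(2),'op',round(s['opening'],3))
if len(sys.argv)>4:
    x,y,z,w=map(float,sys.argv[1:5]); d=M.inv().apply(np.array([x,y,z])-s['eef_pos'])
    rv=(M.inv()*R.from_euler('xyz',[np.pi,0,w])).as_rotvec()
    print('dp',d.round(1),'angular',rv.round(3))
E
python3 -m creep '[{"dp":[-28,-29,-9],"angular":[0,0,0.125],"fingers":85},{"dp":[-56,-58,-18],"angular":[0,0,0.25],"fingers":85},{"dp":[-84,-87,-27],"angular":[0,0,0.375],"fingers":85},{"dp":[-112,-116,-36],"angular":[0,0,0.5],"fingers":85},{"dp":[-140,-146,-44],"angular":[0,0,0.625],"fingers":85}]'; python3 go.py 524 -221 250 -1.67
```

```text
clock: 0.57
eef_pos: [337.7, 365.9, 250.9]
tcp_rot: [3.142, 0.0, 2.052]
contact_force: [1.6, -0.1, -1.3]
opening: 0.996
t 0.57 p [337.7 365.9 250.9] rpy [3.142 0.    2.052] q [ 0.82  0.11  1.85 -0.    1.18  0.34] F [ 1.6 -0.1 -1.3] T [-0.02 -0.07  0.03] op 0.996
dp [-606.5 -106.7    1. ] angular [-0.     0.    -2.561]
```

```bash
python3 -m creep '[{"dp":[-35,-6,0],"angular":[0,0,0.125],"fingers":85},{"dp":[-70,-12,0],"angular":[0,0,0.25],"fingers":85},{"dp":[-105,-18,0],"angular":[0,0,0.375],"fingers":85},{"dp":[-140,-24,0],"angular":[0,0,0.5],"fingers":85},{"dp":[-175,-30,0],"angular":[0,0,0.625],"fingers":85}]'>/dev/null; python3 go.py 524 -221 250 -1.67
```

```text
t 0.98 p [393.  197.2 250.7] rpy [ 3.141 -0.     1.427] q [ 0.46  0.01  1.96 -0.    1.18  0.61] F [ 0.3 -0.2  0.1] T [ 0.   -0.06  0.02] op 0.998
dp [-395.1  189.6    0.7] angular [-0.    -0.     3.097]
```

```bash
python3 -m creep '[{"dp":[-32,15,0],"angular":[0,0,0.125],"fingers":85},{"dp":[-64,30,0],"angular":[0,0,0.25],"fingers":85},{"dp":[-96,46,0],"angular":[0,0,0.375],"fingers":85},{"dp":[-128,61,0],"angular":[0,0,0.5],"fingers":85},{"dp":[-160,77,0],"angular":[0,0,0.625],"fingers":85}]'>/dev/null; python3 go.py 524 -221 250 -1.67
```

```text
t 1.4 p [447.2  28.1 250.7] rpy [ 3.142 -0.     0.802] q [0.06 0.02 1.94 0.   1.18 0.83] F [0.4 1.4 1.3] T [-0.   -0.04 -0.  ] op 1.0
dp [-125.5  228.4    0.7] angular [-0.    -0.     2.472]
```

```bash
python3 -m creep '[{"dp":[-17,30,0],"angular":[0,0,0.125],"fingers":85},{"dp":[-34,60,0],"angular":[0,0,0.25],"fingers":85},{"dp":[-51,90,0],"angular":[0,0,0.375],"fingers":85},{"dp":[-68,124,0],"angular":[0,0,0.5],"fingers":85},{"dp":[-85,154,0],"angular":[0,0,0.625],"fingers":85}]'>/dev/null; python3 go.py 524 -221 250 -1.67
```

```text
t 1.82 p [ 500.2 -140.1  250.6] rpy [ 3.141 -0.     0.176] q [-0.28  0.15  1.81 -0.    1.19  1.12] F [ 0.8  0.4 -0.5] T [ 0.04  0.01 -0.04] op 0.992
dp [ 9.3 83.8  0.6] angular [-0.    -0.     1.846]
```

```bash
python3 -m creep '[{"dp":[2,28,0],"angular":[0,0,0.125],"fingers":85},{"dp":[5,56,0],"angular":[0,0,0.25],"fingers":85},{"dp":[9,84,0],"angular":[0,0,0.375],"fingers":85},{"dp":[9,84,0],"angular":[0,0,0.5],"fingers":85},{"dp":[9,84,0],"angular":[0,0,0.625],"fingers":85}]'>/dev/null; python3 -m creep '[{"dp":[0,0,0],"angular":[0,0,0.125],"fingers":85},{"dp":[0,0,0],"angular":[0,0,0.25],"fingers":85},{"dp":[0,0,0],"angular":[0,0,0.375],"fingers":85},{"dp":[0,0,0],"angular":[0,0,0.5],"fingers":85},{"dp":[0,0,0],"angular":[0,0,0.625],"fingers":85}]'>/dev/null; python3 -m creep '[{"dp":[0,0,0],"angular":[0,0,0.125],"fingers":85},{"dp":[0,0,0],"angular":[0,0,0.25],"fingers":85},{"dp":[0,0,0],"angular":[0,0,0.375],"fingers":85},{"dp":[0,0,0],"angular":[0,0,0.5],"fingers":85},{"dp":[0,0,0],"angular":[0,0,0.6],"fingers":85}]'>/dev/null; python3 go.py 524 -221 250 -1.67
python3 - <<'E'
from h import *
cv2.imwrite('pics/w1.png',optics.grab_frame('wrist'))
E
```

```text
t 3.07 p [ 523.7 -218.9  250.4] rpy [ 3.141  0.    -1.674] q [-0.4   0.22  1.71 -0.    1.21  2.85] F [0.4 0.5 0.2] T [0.02 0.02 0.  ] op 0.991
dp [ 2.1 -0.5  0.4] angular [ 0.     0.    -0.004]
```

View pics/w1.png

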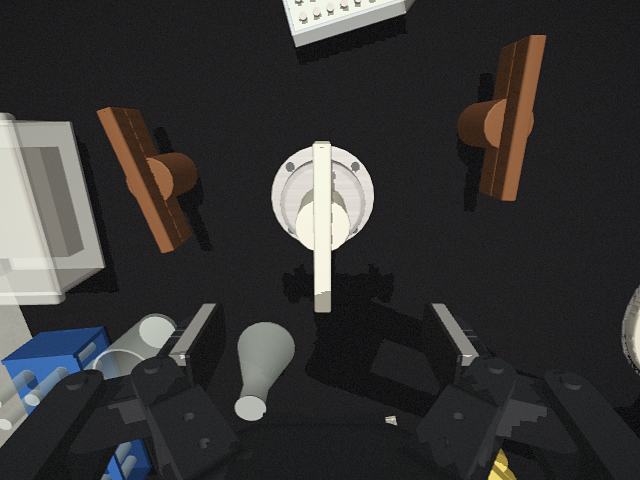

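The bar is seen end to end: top face from (321.5,143) to (322.5,291), vertical in the picture and midway between the fingers. Next I'll convert these to positions.

```bash
python3 - <<'E'
from h import *
g=cv2.imread('pics/w1.png').astype(int); C=cam('wrist')
for v in (155,175,270,285): 
    row=g[v,300:345]; m=np.where((row[:,2]>225)&(row[:,2]-row[:,0]>8))[0]+300; print(v,m.min(),m.max(),plane(C,(m.min()+m.max()+1)/2,v,158).round(1))
col=g[130:320,322]; print([ (130+i,col[i].tolist()) for i in list(range(8,18))+list(range(155,185,3))])
A=plane(C,322,142.5,158);B=plane(C,322.7,291,158);print(A,B,(A+B)/2,np.linalg.norm(A-B),np.arctan2(*(A-B)[1::-1]))
# steel foot ellipse center z~8: left/right extents
print(plane(C,272,195,6),plane(C,374,195,6))
E
```

```text
155 300 337 [ 520.4 -280.   158. ]
175 314 336 [ 517.2 -264.9  158. ]
270 315 329 [ 527.8 -188.   158. ]
285 315 329 [ 529.3 -174.5  158. ]
[(138, [33, 29, 32]), (139, [36, 35, 34]), (140, [25, 22, 23]), (141, [158, 176, 181]), (142, [163, 180, 185]), (143, [169, 186, 191]), (144, [229, 246, 249]), (145, [228, 246, 248]), (146, [236, 253, 251]), (147, [136, 152, 157]), (285, [227, 244, 247]), (288, [225, 243, 246]), (291, [232, 250, 253]), (294, [147, 161, 166]), (297, [145, 162, 166]), (300, [146, 161, 166]), (303, [146, 164, 167]), (306, [147, 163, 167]), (309, [147, 163, 167]), (312, [73, 80, 83])]
[ 517.19713919 -288.60056828  158.        ] [ 529.74884691 -168.98067693  158.        ] [ 523.47299305 -228.7906226   158.        ] 120.27661357575303 -1.6753436853609087
[ 585.34917352 -228.39307768    6.        ] [ 462.20227617 -214.99051047    6.        ]
```

```bash
python3 - <<'E'
from h import *
C=cam('wrist')
A=plane(C,322,143,158)
for v in (311,312):
    B=plane(C,322.7,v,158);print(A,B,(A+B)/2,np.linalg.norm(A-B),np.arctan2(*(A-B)[1::-1]))
g=cv2.imread('pics/w1.png')
cv2.imwrite('pics/w1c.png',cv2.resize(g[130:330,260:390],(390,600),interpolation=cv2.INTER_CUBIC))
E
```

```text
[ 517.23570316 -288.24960763  158.        ] [ 531.80835279 -150.12841656  158.        ] [ 524.52202797 -219.1890121   158.        ] 138.88781638901 -1.6759136926852571
[ 517.23570316 -288.24960763  158.        ] [ 531.91352145 -149.16572598  158.        ] [ 524.5746123  -218.70766681  158.        ] 139.85622791355195 -1.675939282644564
```

View pics/w1c.png

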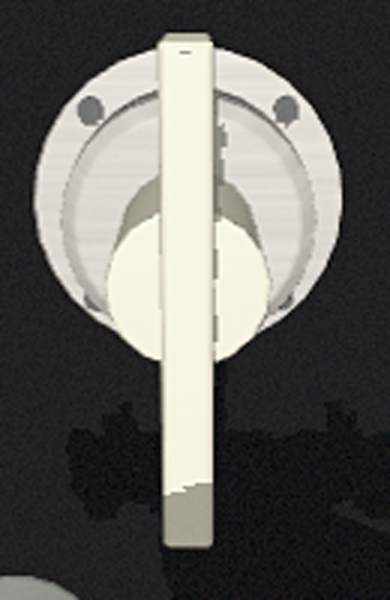

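The grey end piece is a shadow on the top face. With it included the length is 139–140 mm, as specified. Bar centre is (524.5,-219), yaw -1.676, so I'm almost exactly above it. Next I descend to TCP z 138 (hub top 134) and pinch.

```bash
python3 -m creep '[{"dp":[0,-0.8,28],"angular":[0,0,0],"fingers":60},{"dp":[0,-0.8,56],"angular":[0,0,0],"fingers":50},{"dp":[0,-0.8,84],"angular":[0,0,0],"fingers":45},{"dp":[0,-0.8,112],"angular":[0,0,0],"fingers":40},{"dp":[0,-0.8,112],"angular":[0,0,0],"fingers":34}]' 100; python3 go.py 524.5 -219 138 -1.676
```

```text
clock: 3.53
eef_pos: [521.2, -217.6, 133.6]
tcp_rot: [3.133, 0.003, -1.665]
contact_force: [-1.2, 1.7, -0.5]
opening: 0.401
t 3.53 p [ 521.2 -217.6  133.6] rpy [ 3.133e+00  3.000e-03 -1.665e+00] q [-0.4   0.35  1.82  0.    0.98  2.84] F [-1.2  1.7 -0.5] T [0.05 0.06 0.02] op 0.401
dp [ 1.1 -3.4 -4.5] angular [0.008 0.003 0.011]
```

```bash
python3 -m creep '[{"dp":[0,0,0],"angular":[0,0,0],"fingers":0},{"dp":[0,0,0],"angular":[0,0,0],"fingers":0},{"dp":[0,0,0],"angular":[0,0,0],"fingers":0},{"dp":[0,0,0],"angular":[0,0,0],"fingers":0},{"dp":[0,0,0],"angular":[0,0,0],"fingers":0}]' 100; python3 go.py 524.5 -219 138 -1.676
```

```text
clock: 3.95
eef_pos: [525.5, -219.4, 140.1]
tcp_rot: [-3.139, -0.001, -1.667]
contact_force: [0.8, 0.7, -0.6]
opening: 0.001
t 3.95 p [ 525.5 -219.4  140.1] rpy [-3.139e+00 -1.000e-03 -1.667e+00] q [-0.4   0.34  1.82 -0.    0.98  2.84] F [ 0.8  0.7 -0.6] T [ 0.03  0.02 -0.01] op 0.001
dp [-0.3  1.   2.1] angular [-0.002 -0.001  0.009]
```

Fingers read fully shut (0.001) with no force, so I check what is between them.

```bash
python3 - <<'E'
from h import *
w=optics.grab_frame('wrist'); s=optics.grab_frame('scene')
o=np.zeros((480,800,3),np.uint8); o[:,:440]=w[:,100:540]; o[:360,440:]=cv2.resize(s[225:325,227:327],(360,360),interpolation=cv2.INTER_CUBIC)
cv2.imwrite('pics/w2.png',o)
E
python3 go.py
```

```text
t 4.05 p [ 525.2 -219.3  139.5] rpy [-3.14  -0.    -1.667] q [-0.4   0.34  1.82 -0.    0.98  2.84] F [-0.8 -1.   0.2] T [ 0.01  0.01 -0.03] op -0.0
```

View pics/w2.png

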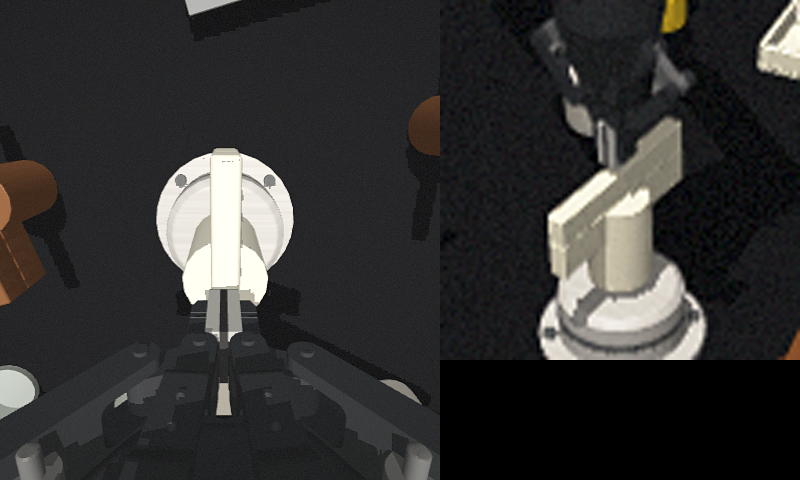

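```bash
python3 - <<'E'
from h import *
w=cv2.imread('pics/w2.png')
a=cv2.resize(w[260:430,150:300],(530,600),interpolation=cv2.INTER_CUBIC)
cv2.imwrite('pics/w2c.png',a)
C=cam('wrist'); 
P=lambda x,y,z: np.array(proj(C,R.from_euler('xyz',r.sense()['tcp_rot']).apply([x,y,z])+r.sense()['eef_pos']))-[100,0]
for y in(-7,0,7):
  for x in (-11,11): print(x,y,P(x,y,0).round(),P(x,y,-19).round())
E
```

```text
-11 -7 [211. 302.] [209. 321.]
11 -7 [210. 265.] [209. 280.]
-11 0 [224. 302.] [224. 321.]
11 0 [224. 265.] [224. 280.]
-11 7 [236. 302.] [238. 321.]
11 7 [237. 265.] [238. 280.]
```

View pics/w2c.png

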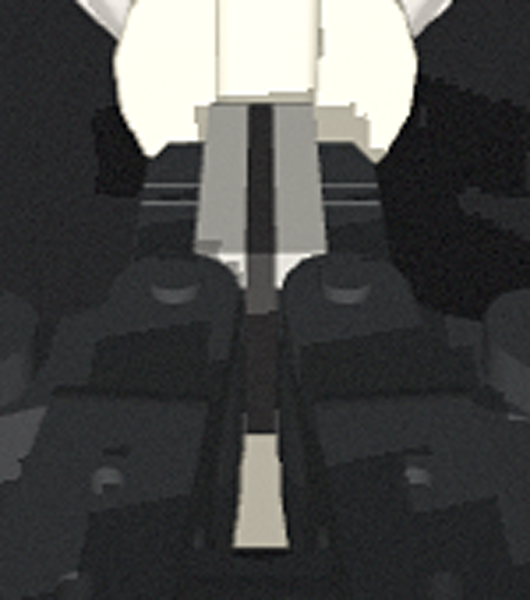

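The fingers look shut with their tips just above the bar, although TCP reads z 139.5. I'll check where the tip really is, using the scene view.

```bash
python3 - <<'E'
from h import *
print(r.pinch_z)
C=cam('scene'); W=cam('wrist'); s=r.sense(); M=R.from_euler('xyz',s['tcp_rot'])
for z in (0,-10,-20,-30,-40): 
  print(z, np.round(proj(C,M.apply([0,0,z])+s['eef_pos'])), 'wrist',[np.round(proj(W,M.apply([x,0,z])+s['eef_pos'])) for x in (0,11)])
for P in ([524.5,-219,158],[531.8,-149,158],[517.2,-288.5,158]): print(np.round(proj(C,P),1))
im=optics.grab_frame('scene')
cv2.imwrite('pics/s3.png',cv2.resize(im[235:315,245:320],(562,600),interpolation=cv2.INTER_CUBIC))
E
```

```text
18.700000000000003
0 [276. 277.] wrist [array([324., 284.]), array([324., 265.])]
-10 [276. 274.] wrist [array([324., 292.]), array([324., 273.])]
-20 [276. 271.] wrist [array([324., 302.]), array([324., 281.])]
-30 [276. 268.] wrist [array([324., 312.]), array([324., 291.])]
-40 [275. 264.] wrist [array([324., 324.]), array([324., 301.])]
[275.6 271.1]
[292.  257.4]
[258.2 285.5]
```

View pics/s3.png

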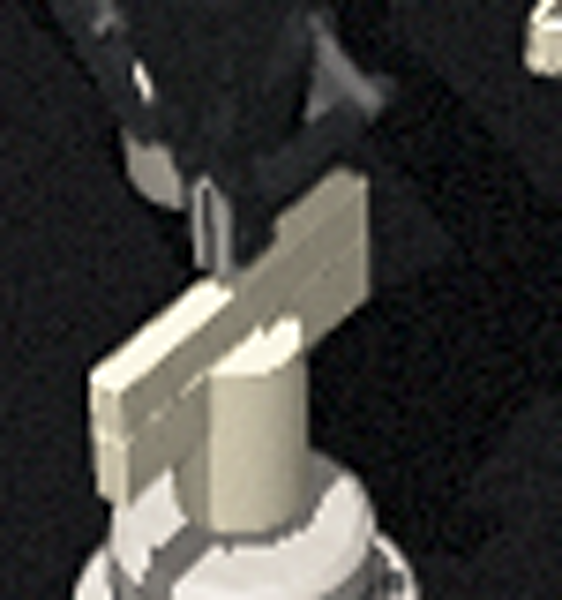

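Both views put the real fingertips about 27 mm behind the reported TCP: the tip is at wrist v≈289 and scene ≈(274,271), so its real z is about 167. It closed just above the bar. I reopen, go down about 27 mm more, and watch the force.

```bash
python3 -m creep '[{"dp":[0,0,0],"angular":[0,0,0],"fingers":40},{"dp":[0,0,0],"angular":[0,0,0],"fingers":40},{"dp":[0,0,0],"angular":[0,0,0],"fingers":40},{"dp":[0,0,7],"angular":[0,0,0],"fingers":40},{"dp":[0,0,14],"angular":[0,0,0],"fingers":40}]' 100; python3 go.py; python3 -m creep '[{"dp":[0,0,5],"angular":[0,0,0],"fingers":40},{"dp":[0,0,9],"angular":[0,0,0],"fingers":40},{"dp":[0,0,12],"angular":[0,0,0],"fingers":40},{"dp":[0,0,12],"angular":[0,0,0],"fingers":40}]' 100; python3 go.py
python3 - <<'E'
from h import *
w=optics.grab_frame('wrist'); s=optics.grab_frame('scene')
o=np.zeros((600,800,3),np.uint8); o[:480,:440]=w[:,100:540]; o[:360,440:]=cv2.resize(s[230:320,230:320],(360,360),interpolation=cv2.INTER_CUBIC)
cv2.imwrite('pics/w4.png',o)
E
```

```text
clock: 4.52
eef_pos: [525.0, -219.2, 124.4]
tcp_rot: [-3.141, -0.0, -1.667]
contact_force: [-0.3, 0.3, 0.1]
opening: 0.47
t 4.52 p [ 525.  -219.2  124.4] rpy [-3.141 -0.    -1.667] q [-0.4   0.36  1.83 -0.    0.95  2.84] F [-0.3  0.3  0.1] T [ 0.03  0.   -0.03] op 0.47
clock: 4.85
eef_pos: [524.2, -218.9, 111.7]
tcp_rot: [3.14, 0.0, -1.667]
contact_force: [0.2, 1.0, -0.1]
opening: 0.469
t 4.85 p [ 524.2 -218.9  111.7] rpy [ 3.14   0.    -1.667] q [-0.4   0.38  1.84  0.    0.93  2.84] F [ 0.2  1.  -0.1] T [ 0.09  0.01 -0.04] op 0.469
```

View pics/w4.png

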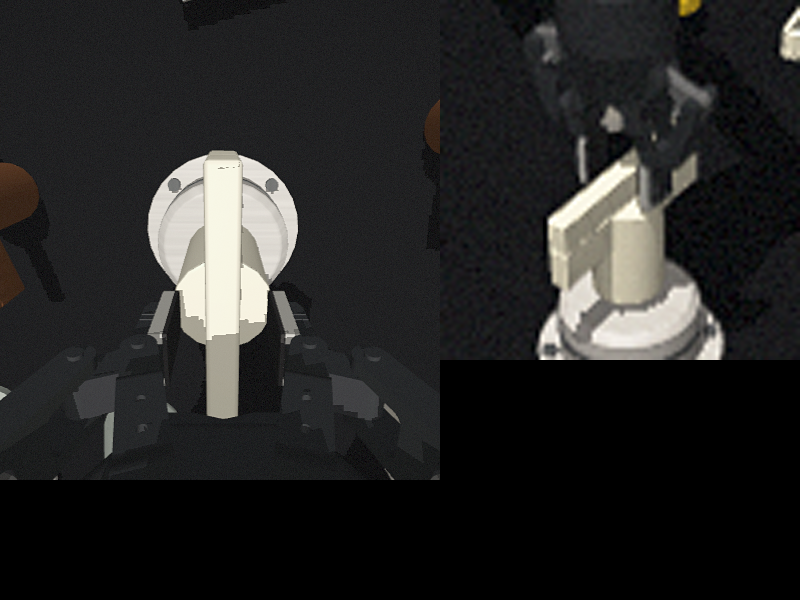

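Now the fingers straddle the bar (tips at wrist crop u≈165 and 285, bar at 222). Closing.

```bash
python3 -m creep '[{"dp":[0,0,0],"angular":[0,0,0],"fingers":0},{"dp":[0,0,0],"angular":[0,0,0],"fingers":0},{"dp":[0,0,0],"angular":[0,0,0],"fingers":0},{"dp":[0,0,0],"angular":[0,0,0],"fingers":0},{"dp":[0,0,0],"angular":[0,0,0],"fingers":0}]' 110; python3 go.py 524.5 -219 112 -1.676
```

```text
clock: 5.37
eef_pos: [525.0, -219.2, 113.3]
tcp_rot: [-3.141, -0.0, -1.667]
contact_force: [-1.4, 0.0, 6.5]
opening: 0.137
t 5.37 p [ 525.  -219.2  113.3] rpy [-3.141 -0.    -1.667] q [-0.4   0.37  1.84 -0.    0.93  2.84] F [-1.4  0.   6.5] T [0.09 0.29 0.01] op 0.137
dp [-0.1  0.5  1.3] angular [-0.001 -0.     0.009]
```

Gripped (opening 0.137). Starting the counter-clockwise turn (negative about tool z).

```bash
python3 -m creep '[{"dp":[0,0,0],"angular":[0,0,-0.12],"fingers":0},{"dp":[0,0,0],"angular":[0,0,-0.24],"fingers":0},{"dp":[0,0,0],"angular":[0,0,-0.36],"fingers":0},{"dp":[0,0,0],"angular":[0,0,-0.48],"fingers":0},{"dp":[0,0,0],"angular":[0,0,-0.6],"fingers":0}]' 110; python3 go.py 524.5 -219 112 -1.676
python3 -m creep '[{"dp":[0,0,0],"angular":[0,0,-0.12],"fingers":0},{"dp":[0,0,-0.2],"angular":[0,0,-0.24],"fingers":0},{"dp":[0,0,-0.4],"angular":[0,0,-0.36],"fingers":0},{"dp":[0,0,-0.6],"angular":[0,0,-0.48],"fingers":0},{"dp":[0,0,-0.8],"angular":[0,0,-0.6],"fingers":0}]' 110; python3 go.py
```

```text
clock: 5.78
eef_pos: [525.5, -219.3, 113.3]
tcp_rot: [-3.14, -0.001, -1.061]
contact_force: [0.7, 0.9, 4.8]
opening: 0.133
t 5.78 p [ 525.5 -219.3  113.3] rpy [-3.140e+00 -1.000e-03 -1.061e+00] q [-0.4   0.37  1.84  0.    0.93  2.23] F [0.7 0.9 4.8] T [ 0.07 -0.1  -0.05] op 0.133
dp [-0.8  0.7  1.3] angular [-0.002 -0.001  0.615]
clock: 6.2
eef_pos: [525.6, -219.1, 113.8]
tcp_rot: [-3.141, -0.002, -0.462]
contact_force: [0.9, 1.0, 0.0]
opening: 0.137
t 6.2 p [ 525.6 -219.1  113.8] rpy [-3.141e+00 -2.000e-03 -4.620e-01] q [-0.4   0.37  1.84  0.    0.93  1.63] F [0.9 1.  0. ] T [ 0.28 -0.39 -0.08] op 0.137
```

```bash
python3 -m creep '[{"dp":[0,0,-0.2],"angular":[0,0,-0.12],"fingers":0},{"dp":[0,0,-0.4],"angular":[0,0,-0.24],"fingers":0},{"dp":[0,0,-0.5],"angular":[0,0,-0.36],"fingers":0},{"dp":[0,0,-0.7],"angular":[0,0,-0.48],"fingers":0},{"dp":[0,0,-0.9],"angular":[0,0,-0.6],"fingers":0}]' 110; python3 go.py
python3 - <<'E'
from h import *
w=optics.grab_frame('wrist'); s=optics.grab_frame('scene')
o=np.zeros((600,800,3),np.uint8); o[:480,:440]=w[:,100:540]; o[:360,440:]=cv2.resize(s[230:320,230:320],(360,360),interpolation=cv2.INTER_CUBIC)
cv2.imwrite('pics/w5.png',o)
E
```

```text
clock: 6.62
eef_pos: [525.7, -218.6, 114.6]
tcp_rot: [-3.141, -0.002, 0.138]
contact_force: [2.1, 3.7, 0.3]
opening: 0.134
t 6.62 p [ 525.7 -218.6  114.6] rpy [-3.141e+00 -2.000e-03  1.380e-01] q [-0.4   0.37  1.84  0.    0.93  1.03] F [2.1 3.7 0.3] T [ 0.73 -0.53 -0.05] op 0.134
```

View pics/w5.png

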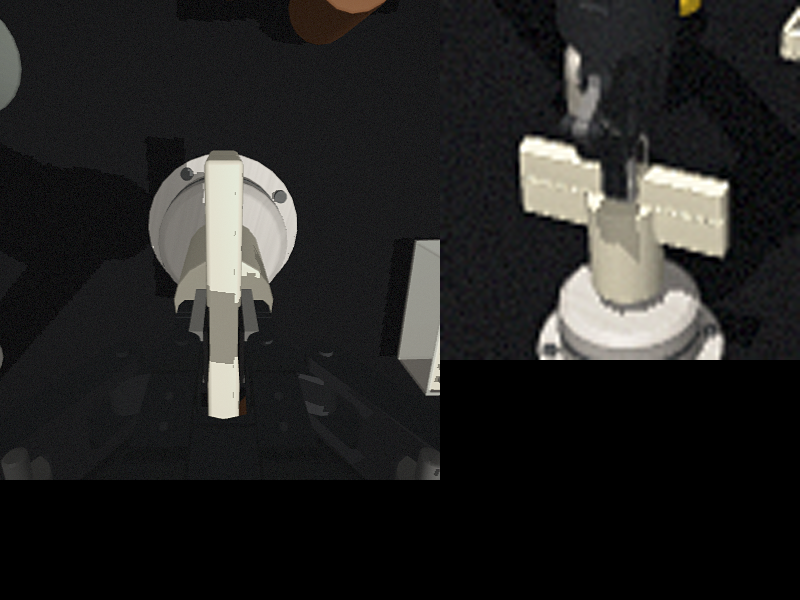

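The cap turns with the gripper and the forces are small. Continuing.

```bash
for i in 1; do python3 -m creep '[{"dp":[0,0,-0.2],"angular":[0,0,-0.12],"fingers":0},{"dp":[0,0,-0.4],"angular":[0,0,-0.24],"fingers":0},{"dp":[0,0,-0.5],"angular":[0,0,-0.36],"fingers":0},{"dp":[0,0,-0.7],"angular":[0,0,-0.48],"fingers":0},{"dp":[0,0,-0.9],"angular":[0,0,-0.6],"fingers":0}]' 110 >/dev/null; python3 go.py; done
python3 -m creep '[{"dp":[0,0,-0.2],"angular":[0,0,-0.12],"fingers":0},{"dp":[0,0,-0.4],"angular":[0,0,-0.24],"fingers":0},{"dp":[0,0,-0.5],"angular":[0,0,-0.36],"fingers":0},{"dp":[0,0,-0.7],"angular":[0,0,-0.48],"fingers":0},{"dp":[0,0,-0.9],"angular":[0,0,-0.6],"fingers":0}]' 110 >/dev/null; python3 go.py
```

```text
t 7.13 p [ 525.4 -218.4  115.5] rpy [-3.142e+00 -2.000e-03  7.330e-01] q [-0.4   0.37  1.84  0.    0.93  0.44] F [3.6 5.2 1.9] T [ 1.15 -0.64 -0.1 ] op 0.14
t 7.55 p [ 525.  -218.1  116.3] rpy [ 3.141e+00 -2.000e-03  1.333e+00] q [-0.4   0.37  1.84  0.    0.94 -0.16] F [1.6 6.2 1. ] T [ 1.34 -0.48 -0.13] op 0.135
```

```bash
python3 -m creep '[{"dp":[0,0,-0.2],"angular":[0,0,-0.12],"fingers":0},{"dp":[0,0,-0.4],"angular":[0,0,-0.24],"fingers":0},{"dp":[0,0,-0.5],"angular":[0,0,-0.36],"fingers":0},{"dp":[0,0,-0.7],"angular":[0,0,-0.48],"fingers":0},{"dp":[0,0,-0.9],"angular":[0,0,-0.6],"fingers":0}]' 110 >/dev/null; python3 go.py
python3 -m creep '[{"dp":[0,0,-0.2],"angular":[0,0,-0.12],"fingers":0},{"dp":[0,0,-0.4],"angular":[0,0,-0.24],"fingers":0},{"dp":[0,0,-0.5],"angular":[0,0,-0.36],"fingers":0},{"dp":[0,0,-0.7],"angular":[0,0,-0.48],"fingers":0},{"dp":[0,0,-0.9],"angular":[0,0,-0.6],"fingers":0}]' 110 >/dev/null; python3 go.py
```

```text
t 7.97 p [ 524.8 -218.1  117.1] rpy [ 3.141e+00 -1.000e-03  1.933e+00] q [-0.4   0.37  1.84  0.    0.94 -0.76] F [1.2 5.3 1.9] T [ 1.27 -0.17 -0.16] op 0.134
t 8.38 p [ 524.4 -218.3  118. ] rpy [ 3.141e+00 -1.000e-03  2.533e+00] q [-0.4   0.37  1.83  0.    0.94 -1.36] F [-0.2  3.2  2.8] T [ 0.84  0.07 -0.07] op 0.134
```

```bash
python3 -m creep '[{"dp":[0,0,-0.2],"angular":[0,0,-0.12],"fingers":0},{"dp":[0,0,-0.4],"angular":[0,0,-0.24],"fingers":0},{"dp":[0,0,-0.5],"angular":[0,0,-0.36],"fingers":0},{"dp":[0,0,-0.7],"angular":[0,0,-0.48],"fingers":0},{"dp":[0,0,-0.9],"angular":[0,0,-0.6],"fingers":0}]' 110 >/dev/null; python3 go.py
python3 -m creep '[{"dp":[0,0,-0.2],"angular":[0,0,-0.12],"fingers":0},{"dp":[0,0,-0.4],"angular":[0,0,-0.24],"fingers":0},{"dp":[0,0,-0.5],"angular":[0,0,-0.36],"fingers":0},{"dp":[0,0,-0.7],"angular":[0,0,-0.48],"fingers":0},{"dp":[0,0,-0.9],"angular":[0,0,-0.6],"fingers":0}]' 110 >/dev/null; python3 go.py
python3 -m creep '[{"dp":[0,0,-0.2],"angular":[0,0,-0.12],"fingers":0},{"dp":[0,0,-0.4],"angular":[0,0,-0.24],"fingers":0},{"dp":[0,0,-0.5],"angular":[0,0,-0.34],"fingers":0},{"dp":[0,0,-0.5],"angular":[0,0,-0.34],"fingers":0}]' 110 >/dev/null; python3 go.py
```

```text
t 8.8 p [ 524.3 -218.7  118.8] rpy [ 3.141e+00 -1.000e-03  3.134e+00] q [-0.4   0.37  1.83  0.    0.94 -1.96] F [-0.2  2.1  2.1] T [ 0.49  0.15 -0.08] op 0.133
t 9.22 p [ 524.4 -219.1  119.7] rpy [ 3.141e+00 -1.000e-03 -2.549e+00] q [-0.4   0.36  1.83 -0.    0.94 -2.56] F [-1.   0.9  1.7] T [ 0.12  0.11 -0.05] op 0.135
t 9.55 p [ 524.6 -219.3  120.3] rpy [-3.142 -0.    -2.21 ] q [-0.4   0.36  1.83 -0.    0.94 -2.9 ] F [ 0.4 -0.1  0.5] T [-0.05  0.1  -0.07] op 0.136
```

0.91 turn done. Releasing, lifting clear of the bar, and winding back half a turn.

```bash
python3 -m creep '[{"dp":[0,0,0],"angular":[0,0,0],"fingers":40},{"dp":[0,0,0],"angular":[0,0,0],"fingers":40},{"dp":[0,0,-20],"angular":[0,0,0],"fingers":40},{"dp":[0,0,-40],"angular":[0,0,0],"fingers":40},{"dp":[0,0,-40],"angular":[0,0,0.12],"fingers":40}]' 110 >/dev/null; python3 go.py
python3 -m creep '[{"dp":[0,0,0],"angular":[0,0,0.125],"fingers":40},{"dp":[0,0,0],"angular":[0,0,0.25],"fingers":40},{"dp":[0,0,0],"angular":[0,0,0.375],"fingers":40},{"dp":[0,0,0],"angular":[0,0,0.5],"fingers":40},{"dp":[0,0,0],"angular":[0,0,0.625],"fingers":40}]' 110 >/dev/null
python3 -m creep '[{"dp":[0,0,0],"angular":[0,0,0.125],"fingers":40},{"dp":[0,0,0],"angular":[0,0,0.25],"fingers":40},{"dp":[0,0,0],"angular":[0,0,0.375],"fingers":40},{"dp":[0,0,0],"angular":[0,0,0.5],"fingers":40},{"dp":[0,0,0],"angular":[0,0,0.625],"fingers":40}]' 110 >/dev/null
python3 -m creep '[{"dp":[0,0,0],"angular":[0,0,0.125],"fingers":40},{"dp":[0,0,0],"angular":[0,0,0.25],"fingers":40},{"dp":[0,0,0],"angular":[0,0,0.375],"fingers":40},{"dp":[0,0,0],"angular":[0,0,0.5],"fingers":40},{"dp":[0,0,0],"angular":[0,0,0.625],"fingers":40}]' 110 >/dev/null
python3 -m creep '[{"dp":[0,0,0],"angular":[0,0,0.125],"fingers":40},{"dp":[0,0,0],"angular":[0,0,0.25],"fingers":40},{"dp":[0,0,0],"angular":[0,0,0.375],"fingers":40},{"dp":[0,0,0],"angular":[0,0,0.5],"fingers":40},{"dp":[0,0,0],"angular":[0,0,0.52],"fingers":40}]' 110 >/dev/null
python3 go.py 524.9 -218.4 121 0.932
```

```text
t 9.97 p [ 526.6 -219.9  163.5] rpy [-3.137e+00  1.000e-03 -2.333e+00] q [-0.4   0.31  1.8  -0.    1.03 -2.78] F [1.3 0.1 1.2] T [ 0.   -0.07 -0.04] op 0.464
t 11.63 p [ 524.6 -219.1  160.2] rpy [-3.141  0.     1.549] q [-0.4   0.32  1.8  -0.    1.03 -0.38] F [-0.5 -0.1 -0.3] T [0.06 0.07 0.02] op 0.467
dp [ 0.7  0.3 39.2] angular [-0.     0.     0.617]
```

```bash
python3 -m creep '[{"dp":[0,0,0],"angular":[0,0,0.125],"fingers":40},{"dp":[0,0,0],"angular":[0,0,0.25],"fingers":40},{"dp":[0,0,0],"angular":[0,0,0.375],"fingers":40},{"dp":[0,0,0],"angular":[0,0,0.5],"fingers":40},{"dp":[0,0,0],"angular":[0,0,0.616],"fingers":40}]' 110 >/dev/null
python3 go.py 524.9 -218.4 121 0.932
python3 - <<'E'
from h import *
w=optics.grab_frame('wrist'); cv2.imwrite('pics/w6.png',w[:,100:540])
E
```

```text
t 12.05 p [ 524.6 -219.1  160.2] rpy [-3.141  0.     0.936] q [-0.4   0.32  1.8  -0.    1.03  0.24] F [ 0.3 -0.2 -0.8] T [-0.03 -0.    0.02] op 0.469
dp [ 0.7 -0.2 39.2] angular [-0.     0.     0.004]
```

View pics/w6.png

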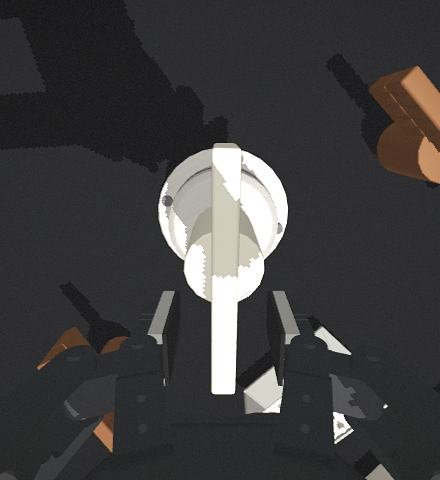

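The bar is still aligned between the open fingers (u≈212–240, fingers at 170 and 275). Down and regrip, then half a turn.

```bash
python3 -m creep '[{"dp":[0.7,-0.2,20],"angular":[0,0,0],"fingers":40},{"dp":[0.7,-0.2,39],"angular":[0,0,0],"fingers":40},{"dp":[0.7,-0.2,39],"angular":[0,0,0],"fingers":30},{"dp":[0.7,-0.2,39],"angular":[0,0,0],"fingers":0},{"dp":[0.7,-0.2,39],"angular":[0,0,0],"fingers":0}]' 110 >/dev/null;python3 go.py
python3 -m creep '[{"dp":[0,0,0],"angular":[0,0,0],"fingers":0},{"dp":[0,0,0],"angular":[0,0,0],"fingers":0},{"dp":[0,0,0],"angular":[0,0,-0.05],"fingers":0},{"dp":[0,0,-0.2],"angular":[0,0,-0.15],"fingers":0},{"dp":[0,0,-0.4],"angular":[0,0,-0.25],"fingers":0}]' 110 >/dev/null; python3 go.py
```

```text
t 12.52 p [ 525.2 -218.5  121.9] rpy [3.142 0.    0.943] q [-0.4   0.36  1.83 -0.    0.95  0.23] F [-0.7  0.2 -2.5] T [ 0.18  0.39 -0.01] op 0.134
t 12.93 p [ 525.2 -218.4  122.3] rpy [ 3.141 -0.     1.197] q [-0.4   0.36  1.83  0.    0.95 -0.02] F [-0.7  0.8 -2. ] T [ 0.17  0.14 -0.02] op 0.133
```

Good grip, low forces. Continuing.

```bash
python3 -m creep '[{"dp":[0,0,-0.2],"angular":[0,0,-0.12],"fingers":0},{"dp":[0,0,-0.4],"angular":[0,0,-0.24],"fingers":0},{"dp":[0,0,-0.5],"angular":[0,0,-0.36],"fingers":0},{"dp":[0,0,-0.7],"angular":[0,0,-0.48],"fingers":0},{"dp":[0,0,-0.9],"angular":[0,0,-0.6],"fingers":0}]' 110 >/dev/null; python3 go.py
python3 -m creep '[{"dp":[0,0,-0.2],"angular":[0,0,-0.12],"fingers":0},{"dp":[0,0,-0.4],"angular":[0,0,-0.24],"fingers":0},{"dp":[0,0,-0.5],"angular":[0,0,-0.36],"fingers":0},{"dp":[0,0,-0.7],"angular":[0,0,-0.48],"fingers":0},{"dp":[0,0,-0.9],"angular":[0,0,-0.6],"fingers":0}]' 110 >/dev/null; python3 go.py
python3 -m creep '[{"dp":[0,0,-0.2],"angular":[0,0,-0.12],"fingers":0},{"dp":[0,0,-0.4],"angular":[0,0,-0.24],"fingers":0},{"dp":[0,0,-0.5],"angular":[0,0,-0.36],"fingers":0},{"dp":[0,0,-0.7],"angular":[0,0,-0.48],"fingers":0},{"dp":[0,0,-0.9],"angular":[0,0,-0.6],"fingers":0}]' 110 >/dev/null; python3 go.py
python3 -m creep '[{"dp":[0,0,-0.2],"angular":[0,0,-0.12],"fingers":0},{"dp":[0,0,-0.4],"angular":[0,0,-0.24],"fingers":0},{"dp":[0,0,-0.5],"angular":[0,0,-0.36],"fingers":0},{"dp":[0,0,-0.7],"angular":[0,0,-0.48],"fingers":0},{"dp":[0,0,-0.9],"angular":[0,0,-0.6],"fingers":0}]' 110 >/dev/null; python3 go.py
```

```text
t 13.35 p [ 525.3 -218.5  123.2] rpy [3.141e+00 1.000e-03 1.798e+00] q [-0.4   0.36  1.83  0.    0.95 -0.62] F [-0.5  0.6 -0.8] T [0.09 0.1  0.04] op 0.136
t 13.77 p [ 525.5 -218.6  124.2] rpy [3.141e+00 1.000e-03 2.398e+00] q [-0.4   0.36  1.83  0.    0.95 -1.22] F [-0.6  0.5 -1.5] T [ 0.03  0.   -0.04] op 0.135
t 14.18 p [ 525.5 -218.6  125.1] rpy [-3.141e+00  1.000e-03  2.998e+00] q [-0.4   0.36  1.83 -0.    0.95 -1.82] F [ 0.3  0.3 -1.7] T [ 0.01 -0.05  0.02] op 0.133
t 14.6 p [ 525.4 -218.6  126. ] rpy [-3.141e+00  1.000e-03 -2.685e+00] q [-0.4   0.36  1.83  0.    0.95 -2.42] F [ 0.  -0.3 -1.8] T [ 0.04 -0.03  0.03] op 0.129
```

```bash
python3 -m creep '[{"dp":[0,0,-0.2],"angular":[0,0,-0.12],"fingers":0},{"dp":[0,0,-0.4],"angular":[0,0,-0.24],"fingers":0},{"dp":[0,0,-0.5],"angular":[0,0,-0.36],"fingers":0},{"dp":[0,0,-0.8],"angular":[0,0,-0.5],"fingers":0},{"dp":[0,0,-0.8],"angular":[0,0,-0.5],"fingers":0}]' 110 >/dev/null; python3 go.py
python3 -m creep '[{"dp":[0,0,0],"angular":[0,0,0],"fingers":40},{"dp":[0,0,0],"angular":[0,0,0],"fingers":40},{"dp":[0,0,-20],"angular":[0,0,0],"fingers":40},{"dp":[0,0,-40],"angular":[0,0,0],"fingers":40},{"dp":[0,0,-40],"angular":[0,0,0.12],"fingers":40}]' 110 >/dev/null; python3 go.py
python3 -m creep '[{"dp":[0,0,0],"angular":[0,0,0.125],"fingers":40},{"dp":[0,0,0],"angular":[0,0,0.25],"fingers":40},{"dp":[0,0,0],"angular":[0,0,0.375],"fingers":40},{"dp":[0,0,0],"angular":[0,0,0.5],"fingers":40},{"dp":[0,0,0],"angular":[0,0,0.625],"fingers":40}]' 110 >/dev/null
python3 -m creep '[{"dp":[0,0,0],"angular":[0,0,0.125],"fingers":40},{"dp":[0,0,0],"angular":[0,0,0.25],"fingers":40},{"dp":[0,0,0],"angular":[0,0,0.375],"fingers":40},{"dp":[0,0,0],"angular":[0,0,0.5],"fingers":40},{"dp":[0,0,0],"angular":[0,0,0.625],"fingers":40}]' 110 >/dev/null
python3 -m creep '[{"dp":[0,0,0],"angular":[0,0,0.125],"fingers":40},{"dp":[0,0,0],"angular":[0,0,0.25],"fingers":40},{"dp":[0,0,0],"angular":[0,0,0.375],"fingers":40},{"dp":[0,0,0],"angular":[0,0,0.5],"fingers":40},{"dp":[0,0,0],"angular":[0,0,0.625],"fingers":40}]' 110 >/dev/null
python3 -m creep '[{"dp":[0,0,0],"angular":[0,0,0.125],"fingers":40},{"dp":[0,0,0],"angular":[0,0,0.25],"fingers":40},{"dp":[0,0,0],"angular":[0,0,0.375],"fingers":40},{"dp":[0,0,0],"angular":[0,0,0.5],"fingers":40},{"dp":[0,0,0],"angular":[0,0,0.625],"fingers":40}]' 110 >/dev/null
python3 go.py 525.4 -218.6 127 0.95
```

```text
t 15.02 p [ 525.4 -218.5  126.8] rpy [-3.141  0.    -2.185] q [-0.4   0.36  1.83  0.    0.96 -2.92] F [-0.9  0.2 -1.5] T [ 0.07  0.01 -0.02] op 0.136
t 15.43 p [ 527.2 -219.4  169.9] rpy [-3.136e+00  2.000e-03 -2.313e+00] q [-0.4   0.31  1.79 -0.    1.04 -2.8 ] F [ 1.5 -0.6  0.7] T [ 0.01 -0.05 -0.04] op 0.466
t 17.1 p [ 525.3 -218.5  166.4] rpy [3.141 0.    1.462] q [-0.4   0.31  1.8  -0.    1.04 -0.29] F [-0.8  0.2 -0.1] T [ 0.01  0.02 -0.03] op 0.469
dp [-0.   0.1 39.4] angular [0.001 0.    0.512]
```

```bash
python3 -m creep '[{"dp":[0,0,0],"angular":[0,0,0.125],"fingers":40},{"dp":[0,0,0],"angular":[0,0,0.25],"fingers":40},{"dp":[0,0,0],"angular":[0,0,0.375],"fingers":40},{"dp":[0,0,0],"angular":[0,0,0.505],"fingers":40},{"dp":[0,0,10],"angular":[0,0,0.505],"fingers":40}]' 110 >/dev/null; python3 go.py
python3 -m creep '[{"dp":[0,0,15],"angular":[0,0,0],"fingers":40},{"dp":[0,0,29.5],"angular":[0,0,0],"fingers":40},{"dp":[0,0,29.5],"angular":[0,0,0],"fingers":30},{"dp":[0,0,29.5],"angular":[0,0,0],"fingers":0},{"dp":[0,0,29.5],"angular":[0,0,0],"fingers":0}]' 110 >/dev/null;python3 go.py
python3 -m creep '[{"dp":[0,0,0],"angular":[0,0,0],"fingers":0},{"dp":[0,0,0],"angular":[0,0,0],"fingers":0},{"dp":[0,0,0],"angular":[0,0,-0.05],"fingers":0},{"dp":[0,0,-0.2],"angular":[0,0,-0.15],"fingers":0},{"dp":[0,0,-0.4],"angular":[0,0,-0.25],"fingers":0}]' 110 >/dev/null; python3 go.py
```

```text
t 17.52 p [ 526.5 -219.1  157.7] rpy [ 3.138e+00 -1.000e-03  9.580e-01] q [-0.4   0.32  1.8  -0.    1.02  0.22] F [ 1.1  0.9 -0.5] T [-0.05 -0.01  0.03] op 0.468
t 17.93 p [ 525.2 -218.5  126.9] rpy [3.141 0.    0.968] q [-0.4   0.36  1.83 -0.    0.96  0.21] F [-0.6  1.5 -1.6] T [ 0.2   0.24 -0.  ] op 0.132
t 18.35 p [ 525.2 -218.4  127.4] rpy [ 3.141 -0.     1.222] q [-0.4   0.36  1.83  0.    0.96 -0.05] F [-0.5  1.1 -0.8] T [ 0.13  0.07 -0.02] op 0.132
```

```bash
python3 -m creep '[{"dp":[0,0,-0.2],"angular":[0,0,-0.12],"fingers":0},{"dp":[0,0,-0.4],"angular":[0,0,-0.24],"fingers":0},{"dp":[0,0,-0.5],"angular":[0,0,-0.36],"fingers":0},{"dp":[0,0,-0.7],"angular":[0,0,-0.48],"fingers":0},{"dp":[0,0,-0.9],"angular":[0,0,-0.6],"fingers":0}]' 110 >/dev/null; python3 go.py
python3 -m creep '[{"dp":[0,0,-0.2],"angular":[0,0,-0.12],"fingers":0},{"dp":[0,0,-0.4],"angular":[0,0,-0.24],"fingers":0},{"dp":[0,0,-0.5],"angular":[0,0,-0.36],"fingers":0},{"dp":[0,0,-0.7],"angular":[0,0,-0.48],"fingers":0},{"dp":[0,0,-0.9],"angular":[0,0,-0.6],"fingers":0}]' 110 >/dev/null; python3 go.py
python3 -m creep '[{"dp":[0,0,-0.2],"angular":[0,0,-0.12],"fingers":0},{"dp":[0,0,-0.4],"angular":[0,0,-0.24],"fingers":0},{"dp":[0,0,-0.5],"angular":[0,0,-0.36],"fingers":0},{"dp":[0,0,-0.7],"angular":[0,0,-0.48],"fingers":0},{"dp":[0,0,-0.9],"angular":[0,0,-0.6],"fingers":0}]' 110 >/dev/null; python3 go.py
python3 -m creep '[{"dp":[0,0,-0.2],"angular":[0,0,-0.12],"fingers":0},{"dp":[0,0,-0.4],"angular":[0,0,-0.24],"fingers":0},{"dp":[0,0,-0.5],"angular":[0,0,-0.36],"fingers":0},{"dp":[0,0,-0.7],"angular":[0,0,-0.48],"fingers":0},{"dp":[0,0,-0.9],"angular":[0,0,-0.6],"fingers":0}]' 110 >/dev/null; python3 go.py
python3 -m creep '[{"dp":[0,0,-0.2],"angular":[0,0,-0.12],"fingers":0},{"dp":[0,0,-0.4],"angular":[0,0,-0.24],"fingers":0},{"dp":[0,0,-0.5],"angular":[0,0,-0.36],"fingers":0},{"dp":[0,0,-0.7],"angular":[0,0,-0.48],"fingers":0},{"dp":[0,0,-0.7],"angular":[0,0,-0.48],"fingers":0}]' 110 >/dev/null; python3 go.py
```

```text
t 18.77 p [ 525.3 -218.5  128.4] rpy [3.141 0.    1.823] q [-0.4   0.35  1.83  0.    0.96 -0.65] F [-0.9  0.8 -1.3] T [0.06 0.04 0.01] op 0.134
t 19.18 p [ 525.3 -218.5  129.3] rpy [3.141e+00 1.000e-03 2.423e+00] q [-0.4   0.35  1.83 -0.    0.96 -1.25] F [-0.3 -0.  -1.2] T [0.06 0.01 0.07] op 0.137
t 19.6 p [ 525.4 -218.6  130.2] rpy [-3.141e+00  1.000e-03  3.023e+00] q [-0.4   0.35  1.83 -0.    0.96 -1.85] F [-0.4  0.8 -2.3] T [-0.02  0.03  0.07] op 0.131
t 20.02 p [ 525.3 -218.5  131.1] rpy [-3.141e+00  1.000e-03 -2.660e+00] q [-0.4   0.35  1.82 -0.    0.97 -2.45] F [ 0.2  0.8 -1.3] T [ 0.06  0.01 -0.01] op 0.135
t 20.43 p [ 525.3 -218.5  131.8] rpy [-3.141  0.    -2.181] q [-0.4   0.35  1.82 -0.    0.97 -2.93] F [-0.5  0.7 -0.8] T [-0.02  0.04  0.01] op 0.132
```

1.92 turns so far. Next half turn.

```bash
python3 -m creep '[{"dp":[0,0,0],"angular":[0,0,0],"fingers":40},{"dp":[0,0,0],"angular":[0,0,0],"fingers":40},{"dp":[0,0,-20],"angular":[0,0,0],"fingers":40},{"dp":[0,0,-40],"angular":[0,0,0],"fingers":40},{"dp":[0,0,-40],"angular":[0,0,0.12],"fingers":40}]' 110 >/dev/null
python3 -m creep '[{"dp":[0,0,0],"angular":[0,0,0.125],"fingers":40},{"dp":[0,0,0],"angular":[0,0,0.25],"fingers":40},{"dp":[0,0,0],"angular":[0,0,0.375],"fingers":40},{"dp":[0,0,0],"angular":[0,0,0.5],"fingers":40},{"dp":[0,0,0],"angular":[0,0,0.625],"fingers":40}]' 110 >/dev/null
python3 -m creep '[{"dp":[0,0,0],"angular":[0,0,0.125],"fingers":40},{"dp":[0,0,0],"angular":[0,0,0.25],"fingers":40},{"dp":[0,0,0],"angular":[0,0,0.375],"fingers":40},{"dp":[0,0,0],"angular":[0,0,0.5],"fingers":40},{"dp":[0,0,0],"angular":[0,0,0.625],"fingers":40}]' 110 >/dev/null
python3 -m creep '[{"dp":[0,0,0],"angular":[0,0,0.125],"fingers":40},{"dp":[0,0,0],"angular":[0,0,0.25],"fingers":40},{"dp":[0,0,0],"angular":[0,0,0.375],"fingers":40},{"dp":[0,0,0],"angular":[0,0,0.5],"fingers":40},{"dp":[0,0,0],"angular":[0,0,0.625],"fingers":40}]' 110 >/dev/null
python3 -m creep '[{"dp":[0,0,0],"angular":[0,0,0.125],"fingers":40},{"dp":[0,0,0],"angular":[0,0,0.25],"fingers":40},{"dp":[0,0,0],"angular":[0,0,0.375],"fingers":40},{"dp":[0,0,0],"angular":[0,0,0.5],"fingers":40},{"dp":[0,0,0],"angular":[0,0,0.625],"fingers":40}]' 110 >/dev/null
python3 go.py 525.4 -218.6 132.3 0.965
```

```text
t 22.52 p [ 525.2 -218.5  171.6] rpy [3.141 0.    1.467] q [-0.4   0.3   1.79 -0.    1.05 -0.29] F [ 0.2 -0.4  0.1] T [ 0.   -0.04 -0.04] op 0.469
dp [-0.1  0.2 39.3] angular [0.001 0.    0.502]
```

```bash
python3 -m creep '[{"dp":[0,0,0],"angular":[0,0,0.125],"fingers":40},{"dp":[0,0,0],"angular":[0,0,0.25],"fingers":40},{"dp":[0,0,0],"angular":[0,0,0.375],"fingers":40},{"dp":[0,0,0],"angular":[0,0,0.502],"fingers":40},{"dp":[0,0,10],"angular":[0,0,0.502],"fingers":40}]' 110 >/dev/null; python3 go.py
python3 -m creep '[{"dp":[0,0,15],"angular":[0,0,0],"fingers":40},{"dp":[0,0,29.3],"angular":[0,0,0],"fingers":40},{"dp":[0,0,29.3],"angular":[0,0,0],"fingers":30},{"dp":[0,0,29.3],"angular":[0,0,0],"fingers":0},{"dp":[0,0,29.3],"angular":[0,0,0],"fingers":0}]' 110 >/dev/null;python3 go.py
python3 -m creep '[{"dp":[0,0,0],"angular":[0,0,0],"fingers":0},{"dp":[0,0,0],"angular":[0,0,0],"fingers":0},{"dp":[0,0,0],"angular":[0,0,-0.05],"fingers":0},{"dp":[0,0,-0.2],"angular":[0,0,-0.15],"fingers":0},{"dp":[0,0,-0.4],"angular":[0,0,-0.25],"fingers":0}]' 110 >/dev/null; python3 go.py
python3 -m creep '[{"dp":[0,0,-0.2],"angular":[0,0,-0.12],"fingers":0},{"dp":[0,0,-0.4],"angular":[0,0,-0.24],"fingers":0},{"dp":[0,0,-0.5],"angular":[0,0,-0.36],"fingers":0},{"dp":[0,0,-0.7],"angular":[0,0,-0.48],"fingers":0},{"dp":[0,0,-0.9],"angular":[0,0,-0.6],"fingers":0}]' 110 >/dev/null; python3 go.py
python3 -m creep '[{"dp":[0,0,-0.2],"angular":[0,0,-0.12],"fingers":0},{"dp":[0,0,-0.4],"angular":[0,0,-0.24],"fingers":0},{"dp":[0,0,-0.5],"angular":[0,0,-0.36],"fingers":0},{"dp":[0,0,-0.7],"angular":[0,0,-0.48],"fingers":0},{"dp":[0,0,-0.9],"angular":[0,0,-0.6],"fingers":0}]' 110 >/dev/null; python3 go.py
python3 -m creep '[{"dp":[0,0,-0.2],"angular":[0,0,-0.12],"fingers":0},{"dp":[0,0,-0.4],"angular":[0,0,-0.24],"fingers":0},{"dp":[0,0,-0.5],"angular":[0,0,-0.36],"fingers":0},{"dp":[0,0,-0.7],"angular":[0,0,-0.48],"fingers":0},{"dp":[0,0,-0.9],"angular":[0,0,-0.6],"fingers":0}]' 110 >/dev/null; python3 go.py
```

```text
t 22.93 p [ 526.4 -219.   162.9] rpy [ 3.138e+00 -1.000e-03  9.660e-01] q [-0.4   0.31  1.8  -0.    1.03  0.21] F [-0.  -1.3  0.7] T [ 0.    0.03 -0.  ] op 0.467
t 23.35 p [ 525.2 -218.5  132.2] rpy [ 3.141 -0.     0.976] q [-0.4   0.35  1.82 -0.    0.97  0.2 ] F [-1.4  0.3 -2.9] T [ 0.09  0.31 -0.02] op 0.131
t 23.77 p [ 525.2 -218.4  132.8] rpy [ 3.141 -0.     1.23 ] q [-0.4   0.35  1.82  0.    0.97 -0.06] F [-0.4  0.1 -1.3] T [ 0.04  0.1  -0.  ] op 0.128
t 24.18 p [ 525.3 -218.5  133.8] rpy [3.141e+00 1.000e-03 1.831e+00] q [-0.4   0.35  1.82 -0.    0.97 -0.66] F [ 1.4  0.5 -2.1] T [-0.04  0.05 -0.01] op 0.134
t 24.6 p [ 525.4 -218.5  134.7] rpy [3.141e+00 1.000e-03 2.431e+00] q [-0.4   0.35  1.82  0.    0.97 -1.26] F [ 0.6 -0.9 -1.8] T [-0.    0.01 -0.03] op 0.131
t 25.02 p [ 525.3 -218.5  135.6] rpy [-3.141e+00  1.000e-03  3.031e+00] q [-0.4   0.35  1.82 -0.    0.97 -1.86] F [ 0.5  0.4 -1. ] T [-0.01  0.02 -0.05] op 0.135
```

```bash
python3 -m creep '[{"dp":[0,0,-0.2],"angular":[0,0,-0.12],"fingers":0},{"dp":[0,0,-0.4],"angular":[0,0,-0.24],"fingers":0},{"dp":[0,0,-0.5],"angular":[0,0,-0.36],"fingers":0},{"dp":[0,0,-0.7],"angular":[0,0,-0.48],"fingers":0},{"dp":[0,0,-0.9],"angular":[0,0,-0.6],"fingers":0}]' 110 >/dev/null; python3 go.py
python3 -m creep '[{"dp":[0,0,-0.2],"angular":[0,0,-0.12],"fingers":0},{"dp":[0,0,-0.4],"angular":[0,0,-0.24],"fingers":0},{"dp":[0,0,-0.5],"angular":[0,0,-0.36],"fingers":0},{"dp":[0,0,-0.7],"angular":[0,0,-0.48],"fingers":0},{"dp":[0,0,-0.7],"angular":[0,0,-0.48],"fingers":0}]' 110 >/dev/null; python3 go.py
```

```text
t 25.43 p [ 525.4 -218.5  136.5] rpy [-3.141e+00  1.000e-03 -2.652e+00] q [-0.4   0.34  1.82  0.    0.98 -2.46] F [-0.4  1.1 -2.4] T [ 0.08 -0.06  0.04] op 0.135
t 25.85 p [ 525.3 -218.4  137.2] rpy [-3.141  0.    -2.173] q [-0.4   0.34  1.82  0.    0.98 -2.94] F [ 0.2  1.1 -0.8] T [ 0.13  0.11 -0.  ] op 0.132
```

About 2.41 turns. I take one more grip to pass 2.5 before lifting.

```bash
python3 -m creep '[{"dp":[0,0,0],"angular":[0,0,0],"fingers":40},{"dp":[0,0,0],"angular":[0,0,0],"fingers":40},{"dp":[0,0,-20],"angular":[0,0,0],"fingers":40},{"dp":[0,0,-40],"angular":[0,0,0],"fingers":40},{"dp":[0,0,-40],"angular":[0,0,0.12],"fingers":40}]' 110 >/dev/null
python3 -m creep '[{"dp":[0,0,0],"angular":[0,0,0.125],"fingers":40},{"dp":[0,0,0],"angular":[0,0,0.25],"fingers":40},{"dp":[0,0,0],"angular":[0,0,0.375],"fingers":40},{"dp":[0,0,0],"angular":[0,0,0.5],"fingers":40},{"dp":[0,0,0],"angular":[0,0,0.625],"fingers":40}]' 110 >/dev/null
python3 -m creep '[{"dp":[0,0,0],"angular":[0,0,0.125],"fingers":40},{"dp":[0,0,0],"angular":[0,0,0.25],"fingers":40},{"dp":[0,0,0],"angular":[0,0,0.375],"fingers":40},{"dp":[0,0,0],"angular":[0,0,0.5],"fingers":40},{"dp":[0,0,0],"angular":[0,0,0.625],"fingers":40}]' 110 >/dev/null
python3 -m creep '[{"dp":[0,0,0],"angular":[0,0,0.125],"fingers":40},{"dp":[0,0,0],"angular":[0,0,0.25],"fingers":40},{"dp":[0,0,0],"angular":[0,0,0.375],"fingers":40},{"dp":[0,0,0],"angular":[0,0,0.5],"fingers":40},{"dp":[0,0,0],"angular":[0,0,0.625],"fingers":40}]' 110 >/dev/null
python3 -m creep '[{"dp":[0,0,0],"angular":[0,0,0.125],"fingers":40},{"dp":[0,0,0],"angular":[0,0,0.25],"fingers":40},{"dp":[0,0,0],"angular":[0,0,0.375],"fingers":40},{"dp":[0,0,0],"angular":[0,0,0.5],"fingers":40},{"dp":[0,0,0],"angular":[0,0,0.625],"fingers":40}]' 110 >/dev/null
python3 -m creep '[{"dp":[0,0,0],"angular":[0,0,0.125],"fingers":40},{"dp":[0,0,0],"angular":[0,0,0.25],"fingers":40},{"dp":[0,0,0],"angular":[0,0,0.375],"fingers":40},{"dp":[0,0,0],"angular":[0,0,0.505],"fingers":40},{"dp":[0,0,0],"angular":[0,0,0.505],"fingers":40}]' 110 >/dev/null; python3 go.py 525.3 -218.5 137.5 0.972
python3 - <<'E'
from h import *
w=optics.grab_frame('wrist'); s=optics.grab_frame('scene')
o=np.zeros((600,800,3),np.uint8); o[:480,:440]=w[:,100:540]; o[:360,440:]=cv2.resize(s[230:320,230:320],(360,360),interpolation=cv2.INTER_CUBIC)
cv2.imwrite('pics/w7.png',o)
E
```

```text
t 28.35 p [ 525.2 -218.5  177. ] rpy [ 3.141 -0.     0.971] q [-0.4   0.3   1.79 -0.    1.06  0.2 ] F [ 0.5 -0.2  0.6] T [ 0.02 -0.01  0.  ] op 0.473
dp [ 0.1  0.  39.5] angular [ 0.001 -0.    -0.001]
```

View pics/w7.png

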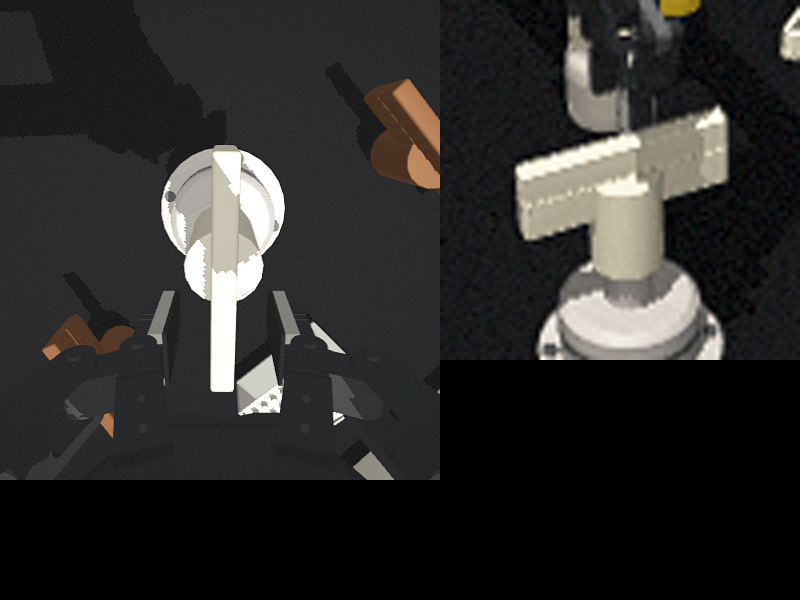

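The cap is level and visibly higher, with the neck showing below its rim. Gripping and turning another 0.15 turn, rising only slightly.

```bash
python3 -m creep '[{"dp":[0,0,20],"angular":[0,0,0],"fingers":40},{"dp":[0,0,39.5],"angular":[0,0,0],"fingers":40},{"dp":[0,0,39.5],"angular":[0,0,0],"fingers":30},{"dp":[0,0,39.5],"angular":[0,0,0],"fingers":0},{"dp":[0,0,39.5],"angular":[0,0,0],"fingers":0}]' 110 >/dev/null;python3 go.py
python3 -m creep '[{"dp":[0,0,0],"angular":[0,0,0],"fingers":0},{"dp":[0,0,0],"angular":[0,0,0],"fingers":0},{"dp":[0,0,0],"angular":[0,0,-0.05],"fingers":0},{"dp":[0,0,-0.2],"angular":[0,0,-0.15],"fingers":0},{"dp":[0,0,-0.4],"angular":[0,0,-0.25],"fingers":0}]' 110 >/dev/null; python3 go.py
python3 -m creep '[{"dp":[0,0,-0.2],"angular":[0,0,-0.12],"fingers":0},{"dp":[0,0,-0.4],"angular":[0,0,-0.24],"fingers":0},{"dp":[0,0,-0.5],"angular":[0,0,-0.36],"fingers":0},{"dp":[0,0,-0.7],"angular":[0,0,-0.48],"fingers":0},{"dp":[0,0,-0.9],"angular":[0,0,-0.6],"fingers":0}]' 110 >/dev/null; python3 go.py
python3 -m creep '[{"dp":[0,0,0],"angular":[0,0,-0.05],"fingers":0},{"dp":[0,0,0],"angular":[0,0,-0.1],"fingers":0},{"dp":[0,0,-1],"angular":[0,0,-0.1],"fingers":0},{"dp":[0,0,-2],"angular":[0,0,-0.1],"fingers":0},{"dp":[0,0,-3],"angular":[0,0,-0.1],"fingers":0}]' 110 >/dev/null; python3 go.py
```

```text
t 28.87 p [ 525.3 -218.6  137.9] rpy [ 3.141 -0.     0.981] q [-0.4   0.34  1.82 -0.    0.98  0.19] F [ 0.1  0.2 -2.1] T [0.14 0.33 0.02] op 0.13
t 29.28 p [ 525.3 -218.4  138.3] rpy [ 3.141 -0.     1.235] q [-0.4   0.34  1.82  0.    0.98 -0.06] F [-0.4  0.9 -1.4] T [ 0.08  0.11 -0.02] op 0.131
t 29.7 p [ 525.4 -218.5  139.2] rpy [3.141e+00 1.000e-03 1.836e+00] q [-0.4   0.34  1.82  0.    0.98 -0.66] F [-0.8 -0.2 -1.4] T [ 0.03 -0.01  0.01] op 0.13
t 30.12 p [ 525.2 -218.5  141.9] rpy [3.141 0.    1.928] q [-0.4   0.34  1.82  0.    0.99 -0.75] F [-0.2 -1.1 -1.7] T [-0.01  0.07 -0.03] op 0.131
```

The thread has let go: 3 mm up with only the cap's weight on the wrist. Lifting straight up.

```bash
python3 -m creep '[{"dp":[0,0,-5],"angular":[0,0,0],"fingers":0},{"dp":[0,0,-12],"angular":[0,0,0],"fingers":0},{"dp":[0,0,-22],"angular":[0,0,0],"fingers":0},{"dp":[0,0,-33],"angular":[0,0,0],"fingers":0},{"dp":[0,0,-45],"angular":[0,0,0],"fingers":0}]' 110 >/dev/null; python3 go.py
python3 -m creep '[{"dp":[0,0,-12],"angular":[0,0,0],"fingers":0},{"dp":[0,0,-24],"angular":[0,0,0],"fingers":0},{"dp":[0,0,-36],"angular":[0,0,0],"fingers":0},{"dp":[0,0,-45],"angular":[0,0,0],"fingers":0},{"dp":[0,0,-45],"angular":[0,0,0],"fingers":0}]' 110 >/dev/null; python3 go.py 604.5 195 235 1.928
python3 - <<'E'
from h import *
w=optics.grab_frame('wrist'); s=optics.grab_frame('scene')
o=np.zeros((480,800,3),np.uint8); o[:,:440]=w[:,100:540]; o[:400,440:]=cv2.resize(s[180:330,200:335],(360,400),interpolation=cv2.INTER_CUBIC)
cv2.imwrite('pics/w8.png',o)
E
```

```text
t 30.53 p [ 525.1 -218.4  187.9] rpy [3.141 0.    1.93 ] q [-0.4   0.29  1.78 -0.    1.08 -0.76] F [ 0.1 -0.  -2.5] T [ 0.02 -0.    0.06] op 0.13
t 30.95 p [ 526.1 -218.9  234. ] rpy [3.139e+00 2.000e-03 1.930e+00] q [-0.4   0.24  1.73 -0.    1.17 -0.76] F [ 0.2  0.1 -1.8] T [ 0.02 -0.02  0.01] op 0.133
dp [359.9 218.8  -1.3] angular [0.003 0.002 0.002]
```

View pics/w8.png

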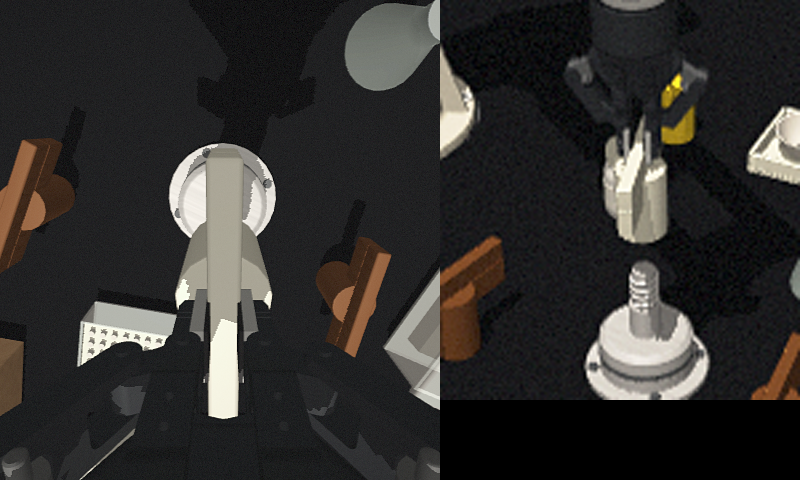

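Cap off and hanging upright; the bare threaded neck is visible at scene crop (643,285). Flying over to the pad at (604.5,195), with the rim about 180 mm above the bench and clear of the flask.

```bash
python3 -m creep '[{"dp":[12,7,0],"angular":[0,0,0],"fingers":0},{"dp":[34,21,0],"angular":[0,0,0],"fingers":0},{"dp":[60,36,0],"angular":[0,0,0],"fingers":0},{"dp":[86,52,0],"angular":[0,0,0],"fingers":0},{"dp":[112,68,0],"angular":[0,0,0],"fingers":0}]' 110 >/dev/null; python3 go.py 604.5 195 235 1.928
python3 -m creep '[{"dp":[26,16,0],"angular":[0,0,0],"fingers":0},{"dp":[52,32,0],"angular":[0,0,0],"fingers":0},{"dp":[78,48,0],"angular":[0,0,0],"fingers":0},{"dp":[104,63,0],"angular":[0,0,0],"fingers":0},{"dp":[130,79,0],"angular":[0,0,0],"fingers":0}]' 110 >/dev/null; python3 go.py 604.5 195 235 1.928
```

```text
t 31.47 p [548.7 -87.6 230.5] rpy [-3.140e+00 -1.000e-03  1.929e+00] q [-0.16  0.22  1.76  0.    1.16 -0.52] F [ 1.7 -1.4 -1.9] T [ 0.02 -0.06 -0.  ] op 0.131
dp [245.1 151.4  -4.5] angular [-0.001 -0.001  0.001]
t 31.88 p [576.7  62.1 230.5] rpy [-3.14e+00 -1.00e-03  1.93e+00] q [ 0.1   0.26  1.7   0.    1.18 -0.25] F [ 0.4 -0.3 -1.8] T [-0.04 -0.03 -0.02] op 0.129
dp [114.7  72.7  -4.6] angular [-0.002 -0.001  0.002]
```

```bash
python3 -m creep '[{"dp":[26,16,0],"angular":[0,0,0],"fingers":0},{"dp":[52,32,0],"angular":[0,0,0],"fingers":0},{"dp":[78,48,0],"angular":[0,0,0],"fingers":0},{"dp":[100,61,0],"angular":[0,0,0],"fingers":0},{"dp":[112,68,0],"angular":[0,0,0],"fingers":0}]' 110 >/dev/null; python3 -m creep '[{"dp":[3,3,0],"angular":[0,0,0],"fingers":0},{"dp":[3,3,0],"angular":[0,0,0],"fingers":0},{"dp":[3,3,0],"angular":[0,0,0],"fingers":0}]'>/dev/null; python3 go.py 604.5 195 64 1.928
python3 - <<'E'
from h import *
for n in ('wrist','top','scene'):
  C=cam(n); im=optics.grab_frame(n); cv2.imwrite(f'pics/{n}9.png',im)
t=cv2.imread('pics/top9.png');s=cv2.imread('pics/scene9.png');w=cv2.imread('pics/wrist9.png')
o=np.zeros((600,800,3),np.uint8);o[:480,:440]=w[:,100:540];o[:300,440:]=cv2.resize(t[190:310,200:344],(360,300));o[300:,440:]=cv2.resize(s[180:280,300:420],(360,300))
cv2.imwrite('pics/c9.png',o)
E
```

```text
t 32.55 p [603.2 191.7 230.9] rpy [-3.14  0.    1.93] q [ 0.31  0.35  1.59 -0.    1.21 -0.05] F [-0.7 -0.1 -2.1] T [-0.03 -0.03  0.03] op 0.131
dp [  2.7   2.6 166.9] angular [-0.001  0.     0.002]
```

View pics/c9.png

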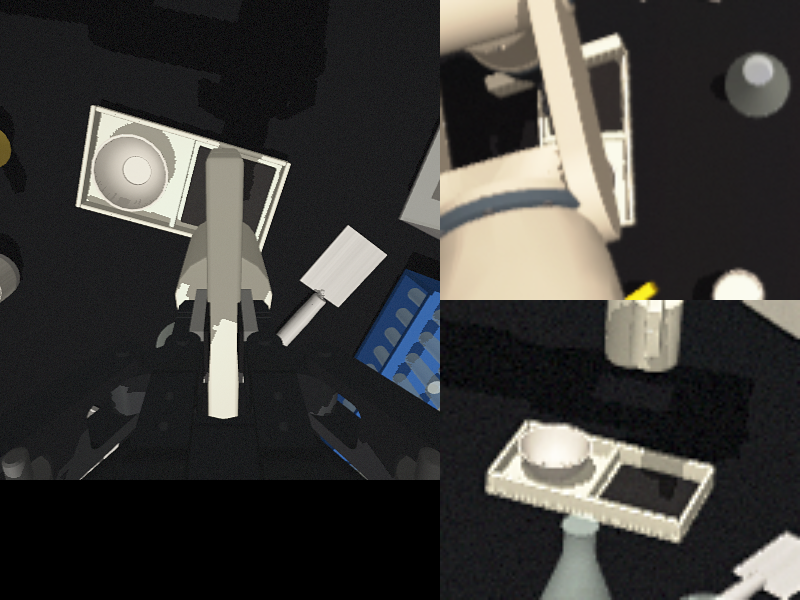

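```bash
python3 - <<'E'
from h import *
C=cam('wrist')
f=lambda u,v:plane(C,u+100,v,25)
a,b,c=f(93,106),f(290,161),f(78,206)
print(a,b,c,np.linalg.norm(a-b),np.linalg.norm(a-c))
x=(b-a)/np.linalg.norm(b-a); y=(c-a)/np.linalg.norm(c-a)
print('pad centre',a+x*160+y*55,'dir',x,y)
S=cam('scene')
print(tri(cam('top'),(258,228.5),S,(300+640/3-440/3,180+(490-300)/3)))
E
```

```text
[443.76747024 237.68100912  25.        ] [654.41585589 257.83967647  25.        ] [453.13098095 130.11217253  25.        ] 211.6107611751204 107.97559880169742
pad centre [607.80934523 198.13027686  25.        ] dir [0.99545214 0.09526296 0.        ] [ 0.08671877 -0.99623283  0.        ]
(array([601.74861964, 192.25852468,  14.97645333]), np.float64(4.320839433773059))
```

Pad centre estimates agree within about 3 mm, around (605,195), against a margin of about 20 mm. Descending.

```bash
python3 -m creep '[{"dp":[3,2,15],"angular":[0,0,0],"fingers":0},{"dp":[3,2,40],"angular":[0,0,0],"fingers":0},{"dp":[3,2,65],"angular":[0,0,0],"fingers":0},{"dp":[3,2,90],"angular":[0,0,0],"fingers":0},{"dp":[3,2,115],"angular":[0,0,0],"fingers":0}]' 110 >/dev/null; python3 go.py
python3 -m creep '[{"dp":[0,0,15],"angular":[0,0,0],"fingers":0},{"dp":[0,0,25],"angular":[0,0,0],"fingers":0},{"dp":[0,0,33],"angular":[0,0,0],"fingers":0},{"dp":[0,0,39],"angular":[0,0,0],"fingers":0},{"dp":[0,0,39],"angular":[0,0,0],"fingers":0}]' >/dev/null; python3 go.py 604.5 195 64 1.93
```

```text
t 33.12 p [604.6 194.8 115.8] rpy [3.141 0.    1.928] q [ 0.31  0.46  1.69 -0.    0.99 -0.05] F [ 0.6  0.8 -1.8] T [-0.03 -0.   -0.01] op 0.127
t 33.53 p [604.4 195.6  76.9] rpy [-3.141 -0.     1.929] q [ 0.31  0.51  1.71 -0.    0.92 -0.05] F [-0.8  0.4 -1.6] T [-0.02  0.01  0.  ] op 0.129
dp [-0.6 -0.1 12.9] angular [-0.001 -0.    -0.001]
```

```bash
python3 -m creep '[{"dp":[0,0,3],"angular":[0,0,0],"fingers":0},{"dp":[0,0,6],"angular":[0,0,0],"fingers":0},{"dp":[0,0,9],"angular":[0,0,0],"fingers":0},{"dp":[0,0,11],"angular":[0,0,0],"fingers":0},{"dp":[0,0,11],"angular":[0,0,0],"fingers":0}]' >/dev/null; python3 go.py
python3 - <<'E'
from h import *
s=optics.grab_frame('scene')
cv2.imwrite('pics/s10.png',cv2.resize(s[190:270,310:400],(720,600),interpolation=cv2.INTER_CUBIC))
E
```

```text
t 33.95 p [604.3 196.   66.2] rpy [-3.141 -0.     1.93 ] q [ 0.31  0.52  1.72 -0.    0.9  -0.05] F [-0.1  1.4 -1.8] T [-0.02 -0.02 -0.02] op 0.129
```

View pics/s10.png

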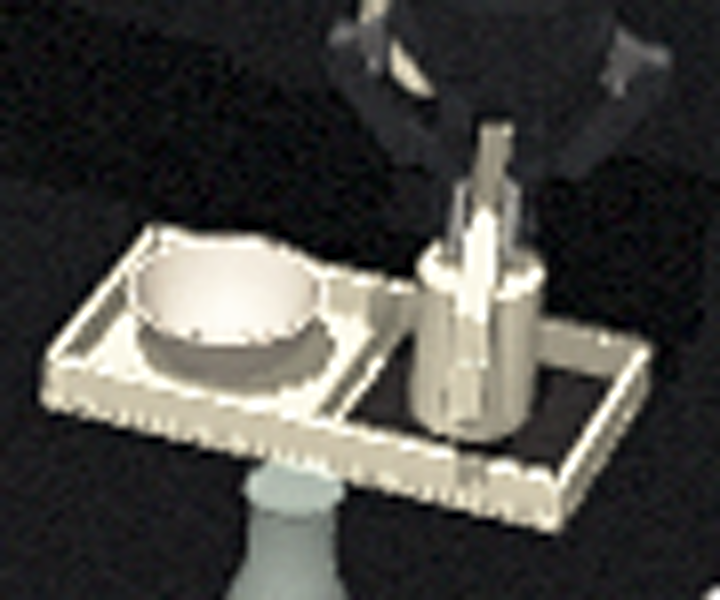

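The cap hangs upright inside the mat compartment (hub rim at crop (470,430), within the black mat), and no contact yet. I lower it 1 mm per row until it touches.

```bash
python3 -m creep '[{"dp":[0,0,1],"angular":[0,0,0],"fingers":0},{"dp":[0,0,2],"angular":[0,0,0],"fingers":0},{"dp":[0,0,2],"angular":[0,0,0],"fingers":0}]' >/dev/null; python3 go.py
python3 -m creep '[{"dp":[0,0,1],"angular":[0,0,0],"fingers":0},{"dp":[0,0,2],"angular":[0,0,0],"fingers":0},{"dp":[0,0,2],"angular":[0,0,0],"fingers":0}]' >/dev/null; python3 go.py
```

```text
t 34.25 p [604.4 196.   64.4] rpy [-3.142  0.     1.93 ] q [ 0.31  0.53  1.72 -0.    0.9  -0.05] F [-0.3  0.2 -2.7] T [ 0.03  0.03 -0.03] op 0.13
t 34.5 p [604.8 196.4  64.2] rpy [ 3.141 -0.     1.93 ] q [ 0.31  0.53  1.72  0.    0.9  -0.05] F [-4.3  0.4 13.8] T [-0.15  0.98 -0.04] op 0.125
```

Contact felt (13.8 N up). Easing by 1 mm, then opening.

```bash
python3 -m creep '[{"dp":[0,0,-1],"angular":[0,0,0],"fingers":0},{"dp":[0,0,-1.5],"angular":[0,0,0],"fingers":0},{"dp":[0,0,-1.5],"angular":[0,0,0],"fingers":0}]' >/dev/null; python3 go.py
```

```text
t 34.75 p [604.7 196.1  64.3] rpy [ 3.141 -0.     1.93 ] q [ 0.31  0.53  1.72  0.    0.9  -0.05] F [-2.1 -0.1  3.5] T [ 0.01  0.27 -0.03] op 0.127
```

```bash
python3 -m creep '[{"dp":[0,0,0],"angular":[0,0,0],"fingers":20},{"dp":[0,0,0],"angular":[0,0,0],"fingers":30},{"dp":[0,0,0],"angular":[0,0,0],"fingers":40},{"dp":[0,0,0],"angular":[0,0,0],"fingers":45},{"dp":[0,0,0],"angular":[0,0,0],"fingers":45}]' >/dev/null; python3 go.py
python3 -m creep '[{"dp":[0,0,-10],"angular":[0,0,0],"fingers":45},{"dp":[0,0,-30],"angular":[0,0,0],"fingers":45},{"dp":[0,0,-60],"angular":[0,0,0],"fingers":45},{"dp":[0,0,-90],"angular":[0,0,0],"fingers":45},{"dp":[0,0,-120],"angular":[0,0,0],"fingers":45}]' >/dev/null; python3 go.py
python3 -m creep '[{"dp":[0,0,-20],"angular":[0,0,0],"fingers":45},{"dp":[0,0,-20],"angular":[0,0,0],"fingers":45},{"dp":[0,0,-20],"angular":[0,0,0],"fingers":45},{"dp":[0,0,-20],"angular":[0,0,0],"fingers":45}]' >/dev/null; python3 go.py
python3 - <<'E'
from h import *
w=optics.grab_frame('wrist');s=optics.grab_frame('scene')
o=np.zeros((600,800,3),np.uint8);o[:480,:440]=w[:,100:540];o[:300,440:]=cv2.resize(s[180:280,300:420],(360,300));
o[300:570,440:]=cv2.resize(s[120:480,100:580],(360,270))
cv2.imwrite('pics/c11.png',o)
E
```

```text
t 35.17 p [604.5 195.9  63.8] rpy [-3.141  0.     1.93 ] q [ 0.31  0.53  1.72 -0.    0.9  -0.05] F [-1.   0.4 -0.4] T [ 0.03 -0.04  0.06] op 0.53
t 35.58 p [604.3 195.9 185.9] rpy [-3.142 -0.     1.93 ] q [ 0.31  0.39  1.63  0.    1.12 -0.05] F [1.1 0.5 0.1] T [-0.04 -0.06  0.03] op 0.529
t 35.92 p [604.  195.8 203.6] rpy [-3.141 -0.     1.93 ] q [ 0.31  0.37  1.61  0.    1.16 -0.05] F [-0.5 -0.4 -0.2] T [0.02 0.05 0.03] op 0.531
```

View pics/c11.png

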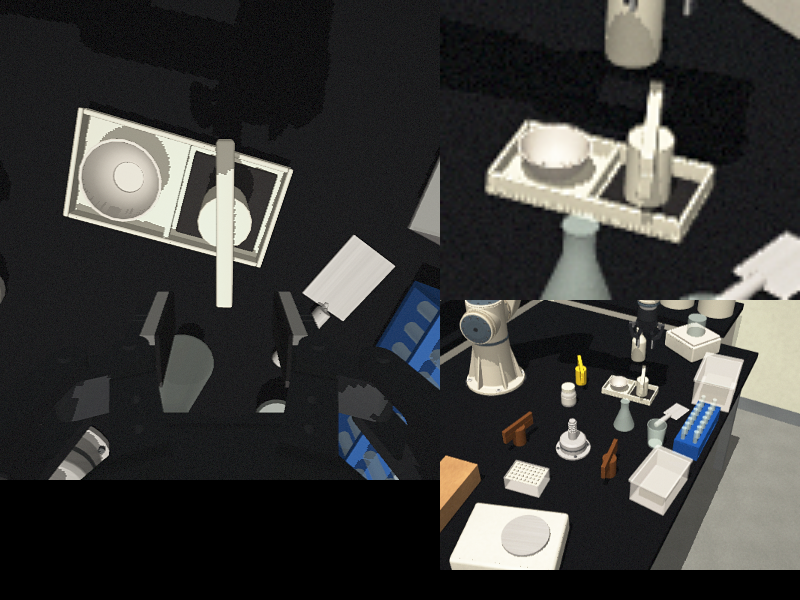

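The cap stands upright on the mat, the bar is level, and the fingers are clear. The dish, flask, jar, beaker, tip box, bottle and spatula are where they were. Handing in.

```bash
python3 -c "
from rig import r
print(r.sign_off())"
```

```text
the job is handed in; nothing more can be done
None
```

I unscrewed the white cap about 2.56 turns counter-clockwise with five pinches of the bar. I then lifted it off the neck, set it upright on the black mat at about (605, 196), let go, and handed in at about 36 s.

**Last checks**
- The thread was free before the lift: raising it showed only the cap's weight, about 2 N.
- It touched the mat at up to about 14 N and was eased to 3.5 N before release.
- The wrist and scene pictures showed the cap upright inside the mat compartment. By eye, nothing else looked moved. The gripper was clear and read no contact.

**What disagreed or failed**
- **First pinch missed:** both cameras put the real fingertips about 27 mm behind the reported TCP, so the fingers closed above the bar. I went lower and repeated it without harm.
- **Grip slightly off-centre:** during the first stroke side forces rose to about 6 N. They dropped to about 1 N after I re-centred.
- **Pad position:** the estimates differed by about 3 mm from the point I used, well inside the compartment's margin.

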